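Fit the keyed posts to the plate-drying board and lock them

ROBOT

A 6-joint arm with a two-finger parallel gripper is mounted at the origin on a cart in front of the work surface, level with it; the furniture and walls round the work are solid. World frame = base frame: x ahead of the robot, y to its left, z up, the work surface at z = 0. Lengths are in m, angles in rad, forces in N, time in s.
With the tool pointing down it reaches from about 0.3 to 0.875 m from the base axis. Payload 6.4 kg.
Tool frame: the origin (TCP) lies on the mounting face of the last link; the fingertips stand 173 mm ahead of it and the grasp point (between the pads) lies 155 mm ahead of it (ctrl.grip_point_offset is the distance from the TCP to the grasp point, in m); z points along the fingers, y is the line along which they close (so a half turn about z gives the same grasp; the last joint's range is limited). The gripper opens to 85 mm and grips with 20 to 120 N. Pads are 22 mm wide; open, the fingers measure 114 mm over their backs; the gripper's body (76 mm by 85 mm) begins 54 mm behind the grasp point. The pads swing forward as they close: fully open they stand 13 mm farther back than shut.
Start: joints at [-1.415, 0.181, 1.607, -0, 1.354, -0.206], TCP at [0.204, -0.538, 0.405] pointing down, gripper open.
Joint ranges: [-2.99, 2.99], [-0.89, 2.07], [0.3, 2.58], [-1.14, 4.28], [0, 2.63], [-3.12, 3.12]. Speed limits (rad/s): [2.57, 2.57, 3.01, 3.14, 3.14, 3.14].

INTERFACE

Orientations are given as a unit quaternion [w, x, y, z].
In Python, from bench import status, imaging, ctrl, models gives the robot as it stands.
- The arm moves only by the tool send_rows, never from a script. Its argument "commands" is a list that holds one entry, the list of rows, each a list of 6 numbers: the shift along the tool's x, y, z normalised to -1 to 1, where 1 is 3 cm, then the turn, a rotation vector about the tool's x, y, z normalised to -1 to 1, where 1 is 0.1 rad. A call has 1 to 8 rows; each row shifts and turns the commanded pose from where the row before left it, along the tool's axes as they then stand; what a row does not reach is not made up. A row lasts 1/12 s, in which the tool goes at most 41.7 mm and 7.16 degrees, less where a joint would pass 70% of its speed; a pose out of reach is approached as far as the arm can. A call with a number of a shift or a turn outside -1 to 1 is refused whole. A call with a gripper value outside its range is refused whole. "jaw" is the opening, from 0 (shut) to 1 (fully open), set as the call begins (left out, the last holds). The fingers move at their own pace and stop on an object; the grip force is fixed at half the most. Time passes only in rows, so rows that do not move let the fingers close. It gives the time, the measured TCP pose, the force, the opening and the grip force at its end, in the units of the state.
- status.get_obs(): the state, without advancing time (a new reading comes with each control period).
- imaging.camera(name): name is "side" or "top" or "wrist"; returns a dict with "image" (400x640x3 uint8, blue, green, red), "depth" (400x640 float32, m along the optical axis (not along the pixel's ray), 0 where there is no reading), "mtx" (3x3 intrinsics, pixels), "k1" (the pictures are not rectified: a ray, as slopes to the right and down, at radius r is drawn at 1 + k1 r^2 times it, then the intrinsics apply), "pose" (4x4, takes a point from camera to world coordinates). Camera axes: x right, y down, z forward; pixel columns grow to the right and rows downward; lengths in m; the calibration is good to about 2 mm. A picture is of the moment at which its call begins.
- ctrl.hand_in(): hands the job in; it is judged then, once.
Trained networks look in a picture, given as the dict that the camera call returned (one of the last four; its "shot" number tells which), for a name from the list of things; names that differ only in an ending like _2 or _b are one class to them, and where a whole thing is asked for, a point or a joint stands for the part that bears it (a point fixed in the world has none). Each returns a list of dicts, best first, with "confidence" (0 to 1); they miss things now and then, are a little off and sometimes report something else, mostly with a low value. They report only what shows in the picture. A call takes as long as a camera call. They do not tell look-alikes from the thing itself.
- models.recognise(picture, name): "centre" ([column, row] in pixels, amid what is visible of it).
- models.regions_of(picture, name): "region" (400x640 bool, what is visible of it) and "centre" ([column, row] in pixels, amid what is visible of it).
The state is a dict: "time_s": time; "q": joint angles; "dq": joint speeds; "joint_efforts": joint torques, N m; "eef_pos": TCP position; "eef_rot": TCP orientation; "wrist_force": force on the tool from outside, world axes, zero at the start; "torque": the same for the moment, N m; "opening": opening from 0.0 (shut) to 1.0 (fully open); "grasp_force": force on a finger pad.
Only numpy, scipy, OpenCV 4.12 (cv2) and the standard library are available. Lean on these libraries where they do the work, as an engineer would, in place of code of your own. Each camera call takes 0.05 s, during which the arm holds its last target. There are 200 camera calls.

TASK

Set up the plate-drying board: turn each loose post on the worktop until its key rib matches the slot of a free socket and push it fully home, one post to a socket, then turn the clamp screw in front of each fitted post clockwise to its stop with the flat-blade key; the fingers must not touch the screws. Put the key back upright in its stand and leave the tin, the mug and the drinks can where they are.

Things in the scene. Friction and masses are not known exactly. Their poses are not given: they have to be found in the camera images.
- post_1_mid (a point): Loose post (2 or 3 alike are present, a missing one reads None) standing on the worktop, 82 mm tall, about 190 g: 34 mm square shank 22 mm tall, foot tapered, with a full-height rib 8 mm wide, 5 mm proud of one face; flange 50 mm wide, 5 thick; above it a round post 16 mm wide, 55 tall, to grip. This is the point on its axis 41 mm above the bottom, 19 mm above the flange's underside. z up, x to the rib.
- post_2_mid (a point): Loose post (2 or 3 alike are present, a missing one reads None) standing on the worktop, 82 mm tall, about 190 g: 34 mm square shank 22 mm tall, foot tapered, with a full-height rib 8 mm wide, 5 mm proud of one face; flange 50 mm wide, 5 thick; above it a round post 16 mm wide, 55 tall, to grip. This is the point on its axis 41 mm above the bottom, 19 mm above the flange's underside. z up, x to the rib.
- post_3_mid (a point): Loose post (2 or 3 alike are present, a missing one reads None) standing on the worktop, 82 mm tall, about 190 g: 34 mm square shank 22 mm tall, foot tapered, with a full-height rib 8 mm wide, 5 mm proud of one face; flange 50 mm wide, 5 thick; above it a round post 16 mm wide, 55 tall, to grip. This is the point on its axis 41 mm above the bottom, 19 mm above the flange's underside. z up, x to the rib.
- board: Fixed wooden drying board, 132 x 268 mm, top 28 mm above the worktop, rim trim 4 mm higher; three sockets in a row, 80 mm apart along its y, and in front of each (45 mm toward -x of the board, the robot's side) a clamp screw. Any post fits any socket. Origin on the worktop, below the middle socket's axis; x away from the robot.
- mouth_1 (a point): Centre of the mouth of socket 1, level with the board's top. The hole goes right through: 36.5 mm square with a key slot 10.8 mm wide reaching to 23.5 mm from the axis on one side. z up, x from the axis to the key slot (differs from socket to socket). A post fully home has its flange on the board and its mid point 19 mm above this point.
- mouth_2 (a point): Centre of the mouth of socket 2, level with the board's top. The hole goes right through: 36.5 mm square with a key slot 10.8 mm wide reaching to 23.5 mm from the axis on one side. z up, x from the axis to the key slot (differs from socket to socket). A post fully home has its flange on the board and its mid point 19 mm above this point.
- mouth_3 (a point): Centre of the mouth of socket 3, level with the board's top. The hole goes right through: 36.5 mm square with a key slot 10.8 mm wide reaching to 23.5 mm from the axis on one side. z up, x from the axis to the key slot (differs from socket to socket). A post fully home has its flange on the board and its mid point 19 mm above this point.
- slot_1 (a point): Top centre of the steel screw of socket 1, 20.5 mm above the board; turns about the vertical. Head 20 mm wide with a straight slot across it, 6 mm wide, 10 mm deep, open at both ends. x lies along the slot and the clamp tab below, 4 mm thick, reaching 30 mm from the axis, its underside 6.5 mm above the board, so that it swings over a seated post's flange and would block one not seated.
- slot_2 (a point): Top centre of the steel screw of socket 2, 20.5 mm above the board; turns about the vertical. Head 20 mm wide with a straight slot across it, 6 mm wide, 10 mm deep, open at both ends. x lies along the slot and the clamp tab below, 4 mm thick, reaching 30 mm from the axis, its underside 6.5 mm above the board, so that it swings over a seated post's flange and would block one not seated.
- slot_3 (a point): Top centre of the steel screw of socket 3, 20.5 mm above the board; turns about the vertical. Head 20 mm wide with a straight slot across it, 6 mm wide, 10 mm deep, open at both ends. x lies along the slot and the clamp tab below, 4 mm thick, reaching 30 mm from the axis, its underside 6.5 mm above the board, so that it swings over a seated post's flange and would block one not seated.
- screw_1 (a joint): Angle of the screw of socket 1, rad: 0 = fully open, tab clear of the socket; grows clockwise seen from above; 1.4 = stop, tab pointing at the socket's axis over the flange. It starts at 0 to 0.35, stays where it is left, and takes about 0.03 N m to turn.
- screw_2 (a joint): Angle of the screw of socket 2, rad: 0 = fully open, tab clear of the socket; grows clockwise seen from above; 1.4 = stop, tab pointing at the socket's axis over the flange. It starts at 0 to 0.35, stays where it is left, and takes about 0.03 N m to turn.
- screw_3 (a joint): Angle of the screw of socket 3, rad: 0 = fully open, tab clear of the socket; grows clockwise seen from above; 1.4 = stop, tab pointing at the socket's axis over the flange. It starts at 0 to 0.35, stays where it is left, and takes about 0.03 N m to turn.
- key_mid (a point): Loose flat-blade key upright in its stand, 88 mm tall, 80 g: from below a blade 14 mm wide (x), 3.5 thick (y), 10 tall; a 14 mm square shank up to 43 mm; a black handle 44 mm wide (x), 14 thick (y), 45 tall, to be gripped across its thickness. This point is on the axis, 44 mm above the blade's tip, 1 mm above the handle's underside. z up.
- stand_top (a point): Top centre of the fixed grey key stand, a 60 mm square block 50 mm tall with an upright 18 mm square hole right through. The key's shank stands in it, the handle's underside on the top (key mid point then 1 mm above this point). x and y lie along the sides of the hole, as do the key's; any quarter turn of the key fits.
- tin: A food tin, 86 mm across, 40 mm tall, standing by; leave it alone. Origin at the centre of its underside.
- mug: A mug, 78 mm across, 93 mm tall, with a handle, standing by; leave it alone. Origin at the centre of its underside.
- can: A drinks can, 66 mm across, 115 mm tall, standing by; leave it alone. Origin at the centre of its underside.
Things that resemble listed ones, but are neither listed nor needed, are in the scene too. Of the things shaped like the part that bears key_mid, the black one is meant.

How it is judged:
By the outcome, as a careful person would: the job done as asked, in the order asked, and still so for the second after the job is handed in, with the robot touching nothing.
Of post_1, post_2, post_3 only 2 to 3 are there at a start; the rules pass over those that are not, and their reading is None.
At some moment in a run one of post_1, post_2, post_3 may be knocked a few centimetres aside while the robot is not near it.
It also fails if it takes over 210 s, if anything falls off the work surface, if the arm or the gripper's body presses on something with over 40 N, if the wrist force passes 120 N, or if a joint passes its speed limit or range.

## Working session

There is one attempt and no reset: what is moved stays moved. The work goes in short steps, Python scripts to look and compute and a tool call to move; the robot and the scene stay as the last step left them, time stands still between calls to the robot, and variables do not carry over. Pictures are saved under pics/ and viewed, at most 14 in all, crops included, and the job is handed in when it is done.

Besides the shell and the picture viewer there is one more tool, called after "Request:" as name([rows], argument=value, ...), one row to a line, values as JSON. send_rows: Moves the arm, as the interface text tells. Its arguments: {"type":"object","properties":{"commands":{"type":"array"},"jaw":{"type":"number"}},"required":["commands"]}

```bash
mkdir -p pics
cat > h.py <<'E'
import numpy as np, cv2
from bench import status, imaging, ctrl, models
def pix2ray(c,uv):
    K=c["mtx"]; p=np.array([(uv[0]-K[0,2])/K[0,0],(uv[1]-K[1,2])/K[1,1]])
    q=p.copy()
    for _ in range(20): q=p/(1+c["k1"]*(q@q))
    return np.array([q[0],q[1],1.])
def at_depth(c,uv,d=None):
    if d is None:
        u,v=int(round(uv[0])),int(round(uv[1])); d=np.median(c["depth"][v-1:v+2,u-1:u+2])
    T=c["pose"]; return T[:3,:3]@(pix2ray(c,uv)*d)+T[:3,3]
def at_z(c,uv,z):
    T=c["pose"]; r=T[:3,:3]@pix2ray(c,uv); return T[:3,3]+r*(z-T[2,3])/r[2]
def proj(c,P):
    T=c["pose"]; p=T[:3,:3].T@(np.asarray(P)-T[:3,3]); q=p[:2]/p[2]; q=q*(1+c["k1"]*(q@q)); K=c["mtx"]
    return np.array([K[0,0]*q[0]+K[0,2],K[1,1]*q[1]+K[1,2]])
def cloud(c):
    K=c["mtx"]; v,u=np.mgrid[:400,:640]
    pts=cv2.undistortPoints(np.stack([u,v],-1).reshape(-1,1,2).astype(float),K,np.array([c["k1"],0,0,0,0.])).reshape(400,640,2)
    d=c["depth"]; P=np.dstack([pts*d[...,None],d]); T=c["pose"]
    return P@T[:3,:3].T+T[:3,3]
E
python3 - <<'E'
from h import *
s=status.get_obs(); print(s["eef_pos"],s["eef_rot"],s["time_s"],ctrl.grip_point_offset)
for n in ("top","side"):
    c=imaging.camera(n); cv2.imwrite(f"pics/{n}0.png",c["image"]); print(n,c["pose"][:3,3].round(3),c["k1"],c["mtx"][0,0])
    for name in ("post_1_mid","mouth_1","slot_1","key_mid","stand_top","board","tin","mug","can"):
        for r in models.recognise(c,name):
            print(name,np.round(r["centre"]),round(r["confidence"],2),at_depth(c,r["centre"]).round(3))
E
```

```text
[ 0.20351221 -0.53750639  0.40378481] [-8.87264873e-04  9.83684898e-01  1.79897844e-01  2.56253584e-05] 0.0 0.1547
top [ 0.425 -0.1    1.148] -0.05326385287464191 420.22626117408464
post_1_mid [305. 226.] 0.58 [ 0.422 -0.033  0.029]
mouth_1 [368. 163.] 0.84 [ 0.596 -0.204 -0.   ]
mouth_1 [396. 163.] 0.83 [ 0.595 -0.282 -0.001]
mouth_1 [338. 154.] 0.8 [ 0.618 -0.122  0.019]
slot_1 [334. 173.] 0.55 [ 0.562 -0.111  0.049]
slot_1 [390. 182.] 0.45 [ 0.539 -0.259  0.041]
key_mid [417. 224.] 0.71 [ 0.426 -0.316  0.097]
key_mid [394.  96.] 0.64 [ 0.761 -0.27   0.074]
key_mid [395. 297.] 0.57 [ 0.246 -0.26   0.087]
key_mid [361. 175.] 0.51 [ 0.559 -0.183  0.028]
stand_top [411. 222.] 0.71 [ 0.433 -0.312  0.049]
stand_top [416. 222.] 0.63 [ 0.432 -0.317  0.092]
stand_top [363. 175.] 0.35 [ 0.555 -0.187  0.048]
board [364. 171.] 0.97 [ 0.571 -0.192  0.027]
mug [343.  97.] 0.65 [ 0.778 -0.137  0.007]
can [233. 250.] 0.76 [0.366 0.138 0.113]
side [0.029 0.416 1.405] 0.05110668691864395 493.05849592889894
mouth_1 [327. 172.] 0.78 [ 0.604 -0.217  0.012]
mouth_1 [305. 184.] 0.68 [ 0.619 -0.129  0.025]
mouth_1 [344. 163.] 0.57 [ 0.591 -0.287  0.001]
slot_1 [334. 185.] 0.43 [ 0.542 -0.184  0.045]
slot_1 [352. 169.] 0.38 [ 0.543 -0.269  0.042]
slot_1 [328. 180.] 0.21 [ 0.584 -0.2    0.004]
key_mid [426. 226.] 0.45 [ 0.237 -0.259  0.071]
stand_top [299. 294.] 0.63 [0.35  0.161 0.111]
stand_top [440. 207.] 0.28 [ 0.253 -0.36   0.037]
board [327. 178.] 0.8 [ 0.594 -0.205 -0.001]
tin [441. 204.] 0.91 [ 0.257 -0.37   0.036]
mug [278. 154.] 0.85 [ 0.775 -0.154  0.007]
can [298. 296.] 0.9 [0.349 0.166 0.11 ]
```

Run:
```python
import cv2
a=cv2.imread("pics/top0.png"); cv2.imwrite("pics/top0c.png",cv2.resize(a[60:340,190:470],None,fx=2.14,fy=2.14,interpolation=cv2.INTER_CUBIC))
a=cv2.imread("pics/side0.png"); cv2.imwrite("pics/side0c.png",cv2.resize(a[110:340,200:500],None,fx=2.6,fy=2.6,interpolation=cv2.INTER_CUBIC))
```

```text
(no output)
```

View pics/top0c.png

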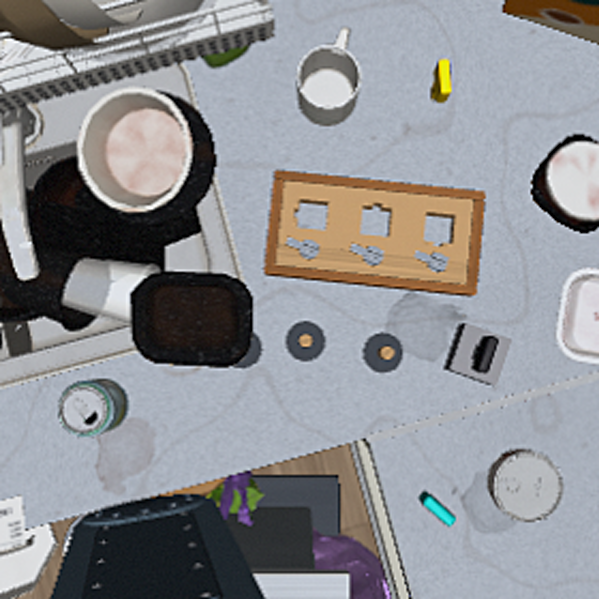

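View pics/side0c.png

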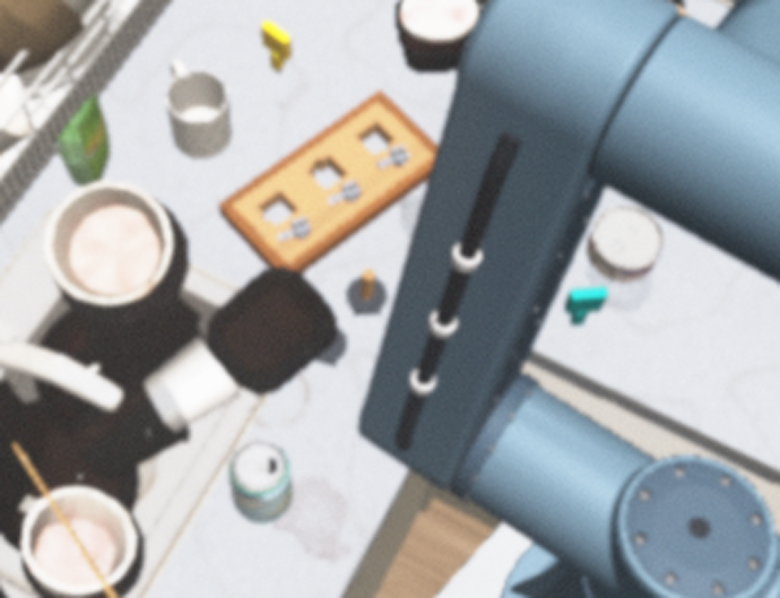

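Run:
```python
from h import *
from scipy.spatial.transform import Rotation as R
s=status.get_obs(); w,x,y,z=s["eef_rot"]; Rt=R.from_quat([x,y,z,w]).as_matrix()
c=imaging.camera("wrist"); T=c["pose"]
print("tool",Rt.round(3)); print("cam in tool",(Rt.T@T[:3,:3]).round(3),(Rt.T@(T[:3,3]-s["eef_pos"])).round(4),c["mtx"].round(1),c["k1"])
c=imaging.camera("top"); P=cloud(c)
def crop(x,y): return np.array([190+x/2.14,60+y/2.14])
for n,p in dict(p1=(383,351),p2=(305,341),p3=(252,355),pan=(190,320),panr=(240,300),panlow=(200,355),pot=(145,150),handle=(100,280)).items():
    q=crop(*p); u,v=q.round().astype(int); print(n,q.round(),P[v,u].round(3))
# flange circles at z=.027
m=(abs(P[...,2]-.0265)<.006)
for n,p in dict(p1=(383,351),p2=(305,341),p3=(252,355)).items():
    q=at_z(c,crop(*p),.027); sel=m&(np.hypot(P[...,0]-q[0],P[...,1]-q[1])<.045); X=P[sel]
    A=np.c_[X[:,:2]]; print(n,sel.sum(),X.mean(0).round(4),X.min(0).round(3),X.max(0).round(3))
for n,p in dict(key=(484,352),).items(): 
    q=crop(*p);u,v=q.round().astype(int); print(P[v-4:v+5:2,u-2:u+3:2].round(3).reshape(-1,3))
```

```text
tool [[ 0.935  0.354 -0.   ]
 [ 0.354 -0.935 -0.   ]
 [-0.     0.    -1.   ]]
cam in tool [[ 0.001 -0.949 -0.316]
 [ 1.     0.001 -0.   ]
 [ 0.001 -0.316  0.949]] [ 0.0809 -0.0002  0.0305] [[332.1   0.  321.6]
 [  0.  332.1 200.2]
 [  0.    0.    1. ]] -0.009674453933731602
p1 [369. 224.] [ 0.427 -0.198  0.083]
p2 [333. 219.] [ 0.44  -0.108  0.083]
p3 [308. 226.] [ 0.423 -0.041  0.028]
pan [279. 210.] [0.464 0.03  0.08 ]
panr [302. 200.] [ 0.487 -0.031  0.113]
panlow [283. 226.] [0.423 0.018 0.09 ]
pot [258. 130.] [0.668 0.083 0.093]
handle [237. 191.] [0.514 0.14  0.07 ]
p1 233 [ 0.4261 -0.2006  0.0269] [ 0.404 -0.225  0.021] [ 0.449 -0.177  0.032]
p2 241 [ 0.4411 -0.1051  0.027 ] [ 0.417 -0.129  0.022] [ 0.465 -0.081  0.032]
p3 95 [ 0.4264 -0.0405  0.0269] [ 0.41  -0.084  0.021] [ 0.452 -0.017  0.031]
[[ 0.437 -0.317  0.059]
 [ 0.437 -0.317  0.087]
 [ 0.437 -0.32   0.096]
 [ 0.432 -0.314  0.076]
 [ 0.432 -0.315  0.094]
 [ 0.432 -0.321  0.092]
 [ 0.427 -0.313  0.081]
 [ 0.427 -0.315  0.097]
 [ 0.427 -0.32   0.096]
 [ 0.422 -0.311  0.088]
 [ 0.422 -0.315  0.095]
 [ 0.422 -0.319  0.097]
 [ 0.417 -0.31   0.094]
 [ 0.417 -0.314  0.098]
 [ 0.417 -0.32   0.094]]
```

Request:
send_rows([
  [[0,0,0,0,0,0.9],[0,0,0,0,0,0.9],[0,0,0,0,0,0.9],[0,0,0,0,0,0.9],[0.5,-0.7,0,0,0,0],[0.5,-0.7,0,0,0,0],[0.5,-0.7,0,0,0,0],[0.5,-0.7,0,0,0,0]],
])

```text
time_s: 1.77
eef_pos: [0.2638, -0.4528, 0.4047]
eef_rot: [-0.0, 1.0, 0.001, 0.0]
wrist_force: [-0.1, 0.6, 0.8]
opening: 0.999
grasp_force: 0.0
```

Request:
send_rows([
  [[0.5,-0.7,0,0,0,0],[0.5,-0.7,0,0,0,0],[0.5,-0.7,0,0,0,0],[0.5,-0.7,0,0,0,0],[0.5,-0.7,0,0,0,0],[0.5,-0.7,0,0,0,0],[0.5,-0.7,0,0,0,0],[0.5,-0.7,0,0,0,0]],
])

```text
time_s: 2.43
eef_pos: [0.3836, -0.2843, 0.4049]
eef_rot: [0.0, 1.0, 0.001, 0.0]
wrist_force: [-0.4, -0.7, 0.4]
opening: 1.001
grasp_force: 0.0
```

Request:
send_rows([
  [[0.5,-0.7,0,0,0,0],[0.5,-0.7,0,0,0,0],[0.5,-0.7,0,0,0,0],[0.5,-0.7,0,0,0,0],[0.5,-0.7,0,0,0,0],[0.5,-0.7,0,0,0,0],[0.5,-0.7,0,0,0,0],[0,0,0,0,0,0]],
])

```text
time_s: 3.1
eef_pos: [0.4894, -0.1353, 0.4048]
eef_rot: [-0.001, 1.0, 0.003, 0.001]
wrist_force: [0.1, 0.2, 0.6]
opening: 0.999
grasp_force: 0.0
```

```bash
cat >> h.py <<'E'
from scipy.spatial.transform import Rotation as R
def pose():
    s=status.get_obs(); w,x,y,z=s["eef_rot"]; return np.array(s["eef_pos"]),R.from_quat([x,y,z,w]).as_matrix(),s
def rep():
    p,M,s=pose(); print("t",round(s["time_s"],2),"tcp",p.round(4),"x",M[:,0].round(4),"z",M[:,2].round(4),"op",round(s["opening"],3),"F",np.round(s["wrist_force"],1),"grip",round(s["grasp_force"],1),"q6",np.round(s["q"],2)[-1])
E
python3 - <<'E'
from h import *
rep(); c=imaging.camera("wrist"); cv2.imwrite("pics/w1.png",c["image"]); print(c["pose"][:3,3].round(3))
for name in ("post_1_mid","mouth_1","slot_1","key_mid","stand_top","screw_1"):
    for r in models.recognise(c,name):
        print(name,np.round(r["centre"]),round(r["confidence"],2),at_depth(c,r["centre"]).round(3))
E
```

```text
t 3.1 tcp [ 0.4894 -0.1353  0.4048] x [1.     0.0052 0.0013] z [ 0.0013  0.0013 -1.    ] op 0.999 F [0.1 0.2 0.6] grip 0.0 q6 1.06
[ 0.57  -0.135  0.374]
post_1_mid [234. 218.] 0.61 [ 0.433 -0.037  0.027]
mouth_1 [398.  60.] 0.83 [ 0.6   -0.214  0.002]
mouth_1 [473.  72.] 0.77 [ 0.589 -0.293  0.002]
mouth_1 [ 49. 293.] 0.6 [0.383 0.128 0.101]
mouth_1 [305.  39.] 0.57 [ 0.618 -0.117  0.016]
mouth_1 [473. 217.] 0.23 [ 0.444 -0.294  0.048]
slot_1 [454. 125.] 0.91 [ 0.538 -0.265  0.039]
slot_1 [288. 105.] 0.65 [ 0.556 -0.101  0.039]
slot_1 [472.  72.] 0.48 [ 0.59  -0.293  0.   ]
key_mid [416. 361.] 0.86 [ 0.259 -0.251  0.054]
key_mid [474.  76.] 0.66 [ 0.585 -0.293  0.007]
key_mid [504. 245.] 0.59 [ 0.428 -0.313  0.081]
stand_top [475. 218.] 0.68 [ 0.444 -0.296  0.051]
screw_1 [454. 121.] 0.98 [ 0.542 -0.265  0.039]
screw_1 [376. 113.] 0.92 [ 0.549 -0.187  0.039]
screw_1 [292. 105.] 0.6 [ 0.556 -0.105  0.039]
```

View pics/w1.png

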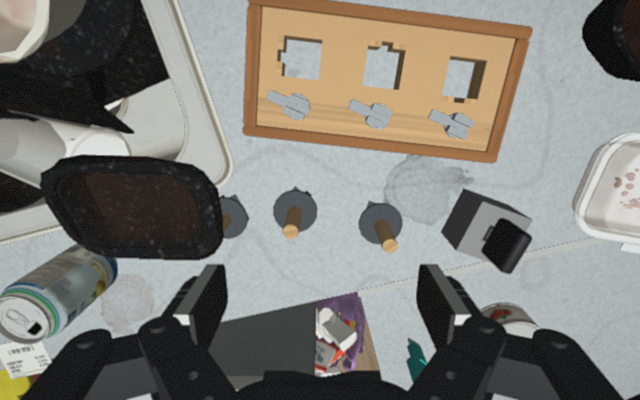

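```bash
cat >> h.py <<'E'
from scipy.optimize import minimize, least_squares
def planexy(c,z):
    K=c["mtx"]; v,u=np.mgrid[:400,:640]
    pts=cv2.undistortPoints(np.stack([u,v],-1).reshape(-1,1,2).astype(float),K,np.array([c["k1"],0,0,0,0.])).reshape(400,640,2)
    r=np.dstack([pts,np.ones((400,640))])@c["pose"][:3,:3].T; t=c["pose"][:3,3]
    s=(z-t[2])/r[...,2]; return t+r*s[...,None], s
def fit_board(c,x0,dirs=(0,0,0),zt=.028,thr=.002):
    # x0=(bx,by,yaw); dirs[k] = slot direction in quarter turns for sockets at board y=+80,0,-80
    X,s=planexy(c,zt); d=c["depth"]; hole=(d-s>thr)&(d>0)
    def sd(q,k):  # signed distance-ish to template (neg inside)
        a=dirs[k]*np.pi/2; ca,sa=np.cos(a),np.sin(a); lx=ca*q[:,0]+sa*q[:,1]; ly=-sa*q[:,0]+ca*q[:,1]
        sq=np.maximum(abs(lx),abs(ly))-.01825; sl=np.maximum(abs(ly)-.0054,np.maximum(lx-.0235,-lx)); return np.minimum(sq,sl)
    def cost(p):
        ca,sa=np.cos(p[2]),np.sin(p[2]); q=X[...,:2]-p[:2]; b=np.stack([ca*q[...,0]+sa*q[...,1],-sa*q[...,0]+ca*q[...,1]],-1); t=0
        for k,yo in enumerate((.08,0,-.08)):
            w=(abs(b[...,0])<.03)&(abs(b[...,1]-yo)<.032); qq=b[w]-[0,yo]; h=hole[w]; f=1/(1+np.exp(np.clip(sd(qq,k)/.0006,-40,40))); t+=((f-h)**2).sum()
        return t
    best=min((minimize(cost,np.array(x0)+e,method="Nelder-Mead",options=dict(initial_simplex=np.array(x0)+np.array(e)+np.array([[0,0,0],[.004,0,0],[0,.004,0],[0,0,.04]]),xatol=1e-5,fatol=.01)) for e in ([0,0,0],[.002,.002,.02],[-.002,-.002,-.02])),key=lambda r:r.fun)
    return best
E
cat > m1.py <<'E'
from h import *
c=imaging.camera("wrist"); P=cloud(c)
r=fit_board(c,(.605,-.203,-.09),(1,0,2)); print("board",r.x.round(4),r.fun)
m=abs(P[...,2]-.028)<.004; print("board z",np.median(P[m&(abs(P[...,0]-.6)<.05)&(abs(P[...,1]+.2)<.1)][:,2]))
for n,q in dict(p1=(.426,-.2),p2=(.441,-.105),p3=(.43,-.035)).items():
    w=(abs(P[...,2]-.027)<.004)&(np.hypot(P[...,0]-q[0],P[...,1]-q[1])<.035); X=P[w]
    f=lambda a: np.maximum(np.hypot(X[:,0]-a[0],X[:,1]-a[1])-.025,0)
    # circle fit of boundary: binary template
    pl,s=planexy(c,.027); ww=np.hypot(pl[...,0]-q[0],pl[...,1]-q[1])<.04; h=w[ww]; pq=pl[ww]
    g=lambda a:((1/(1+np.exp(np.clip((np.hypot(pq[:,0]-a[0],pq[:,1]-a[1])-.025)/.0008,-40,40)))-h)**2).sum()
    o=minimize(g,q,method="Nelder-Mead",options=dict(initial_simplex=np.array([q,(q[0]+.005,q[1]),(q[0],q[1]+.005)]))); 
    w2=(abs(P[...,2]-.065)<.02)&(np.hypot(P[...,0]-q[0],P[...,1]-q[1])<.03)
    print(n,w.sum(),o.x.round(4),round(o.fun,1),"column",w2.sum(),P[w2].mean(0).round(4) if w2.any() else "", "top",np.median(P[w2&(P[...,2]>.08)],0).round(4))
w=(P[...,2]>.05)&(P[...,1]>-.07)&(P[...,1]<.03)&(P[...,0]>.36)&(P[...,0]<.53); X=P[w]
for a in np.arange(.38,.53,.015):
    s=X[abs(X[:,0]-a)<.0075]; 
    if len(s): i=s[:,1].argmin(); print("pan x",a.round(3),"miny",s[i].round(3),"zmin/max",s[:,2].min().round(3),s[:,2].max().round(3))
for n,q in dict(hand=(.425,-.318)).items():
    w=(P[...,2]>.088)&(np.hypot(P[...,0]-q[0],P[...,1]-q[1])<.04); X=P[w][:,:2]; print("key top",len(X),cv2.minAreaRect((X*1000).astype(np.float32)),np.median(P[w][:,2]))
w=(abs(P[...,2]-.05)<.003)&(np.hypot(P[...,0]-.437,P[...,1]+.316)<.06);print("stand",w.sum(),cv2.minAreaRect((P[w][:,:2]*1000).astype(np.float32)))
E
python3 m1.py
```

```text
board [ 0.5911 -0.1938 -0.1052] 162.4684790360145
board z 0.028317321051496147
p1 1104 [ 0.4274 -0.2008] 355.4 column 412 [ 0.4297 -0.1999  0.072 ] top [ 0.4271 -0.2011  0.082 ]
p2 1117 [ 0.4419 -0.1049] 386.6 column 394 [ 0.4441 -0.1056  0.0727] top [ 0.4416 -0.105   0.0821]
p3 785 [ 0.4326 -0.0298] 616.7 column 292 [ 0.4357 -0.0176  0.0766] top [ 0.4356 -0.0145  0.0832]
pan x 0.41 miny [ 0.417 -0.028  0.084] zmin/max 0.081 0.09
pan x 0.425 miny [ 0.43  -0.039  0.085] zmin/max 0.052 0.096
pan x 0.44 miny [ 0.447 -0.043  0.092] zmin/max 0.05 0.101
pan x 0.455 miny [ 0.461 -0.044  0.095] zmin/max 0.071 0.107
pan x 0.47 miny [ 0.475 -0.045  0.101] zmin/max 0.076 0.112
pan x 0.485 miny [ 0.483 -0.07   0.301] zmin/max 0.081 0.301
pan x 0.5 miny [ 0.499 -0.07   0.307] zmin/max 0.087 0.316
pan x 0.515 miny [ 0.508 -0.032  0.106] zmin/max 0.104 0.126
key top 712 ((424.7696533203125, -317.9909362792969), (13.898405075073242, 42.8518180847168), 71.04393768310547) 0.09435549328579937
stand 1712 ((424.1630554199219, -318.3937683105469), (61.18741989135742, 60.49333190917969), 70.14422607421875)
```

Request:
send_rows([
  [[-0.5,0.92,0.5,0,0,0],[-0.5,0.92,0.5,0,0,0],[-0.5,0.92,0.5,0,0,0],[-0.5,0.92,0.5,0,0,0],[0,0,0,0,0,1],[0,0,0,0,0,1],[0,0,0,0,0,1],[0,0,0,0,0,1]],
])

```text
time_s: 4.17
eef_pos: [0.4274, -0.2497, 0.3446]
eef_rot: [-0.0, 0.98, -0.201, -0.0]
wrist_force: [0.9, -0.5, 0.6]
opening: 1.0
grasp_force: 0.0
```

Request:
send_rows([
  [[0,0,0,0,0,1],[0,0,0,0,0,1],[0,0,0,0,0,1],[0,0,0,0,0,1],[0,0,0,0,0,1],[0,0,0,0,0,1],[0,0,0,0,0,1],[0,0,0,0,0,1]],
])

```text
time_s: 4.83
eef_pos: [0.4276, -0.2493, 0.3448]
eef_rot: [0.0, 0.824, -0.566, 0.0]
wrist_force: [0.2, 0.5, -0.2]
opening: 1.0
grasp_force: 0.0
```

Request:
send_rows([
  [[0,0,0,0,0,1],[0,0,0,0,0,1],[0,0,0,0,0,1],[0,0,0,0,0,0.7],[0,0,0,0,-1,0],[0,0,0,0,-1,0],[0,0,0,0,-1,0],[0,0,0,0,-1,0]],
])

```text
time_s: 5.5
eef_pos: [0.4278, -0.2494, 0.3452]
eef_rot: [-0.142, 0.693, -0.692, -0.142]
wrist_force: [-0.3, 0.1, -0.4]
opening: 1.002
grasp_force: 0.0
```

Request:
send_rows([
  [[0,0,0,0,-1,0],[0,0,0,0,-0.2,0],[0,0,0,0,0,0],[0,0,0,0,0,0]],
])

```text
time_s: 5.83
eef_pos: [0.4278, -0.2492, 0.3445]
eef_rot: [-0.181, 0.684, -0.683, -0.181]
wrist_force: [0.9, 1.0, -0.6]
opening: 1.0
grasp_force: 0.0
```

Run:
```python
from h import *
rep(); c=imaging.camera("wrist"); cv2.imwrite("pics/w2.png",c["image"][::-1,::-1]); print(c["pose"][:3,3].round(3)); np.savez("w2.npz",**c)
for name in ("post_1_mid",):
    for r in models.recognise(c,name):
        print(name,np.round(r["centre"]),round(r["confidence"],2),at_depth(c,r["centre"]).round(3))
```

```text
t 5.83 tcp [ 0.4278 -0.2492  0.3445] x [ 0.0014 -0.8691 -0.4946] z [-0.0011  0.4946 -0.8691] op 1.0 F [ 0.9  1.  -0.6] grip 0.0 q6 2.21
[ 0.427 -0.305  0.278]
post_1_mid [316. 202.] 0.83 [ 0.432 -0.034  0.037]
post_1_mid [318.  38.] 0.71 [ 0.429 -0.209  0.042]
```

View pics/w2.png

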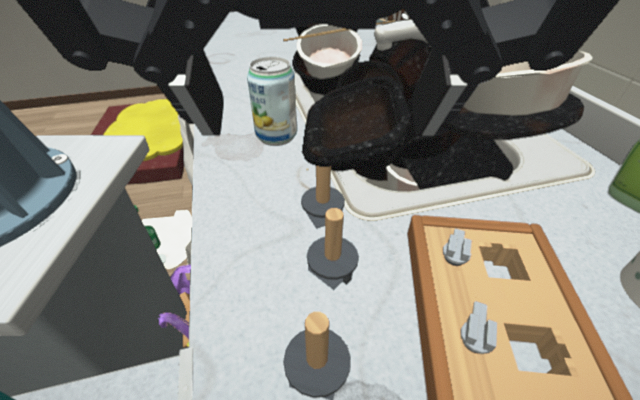

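Request:
send_rows([
  [[0,0,0,0,-0.9,0],[0,0,0,0,-0.9,0],[0,0,0,0,-0.9,0],[0,0,0,0,-0.8,0],[0,0,0,0,0,0],[0,0,0,0,0,0]],
], jaw=0.3)

```text
time_s: 6.43
eef_pos: [0.428, -0.2488, 0.3444]
eef_rot: [-0.296, 0.642, -0.641, -0.298]
wrist_force: [-0.2, -0.3, -0.7]
opening: 0.299
grasp_force: 0.0
```

```bash
cat >> h.py <<'E'
def go(p):
    t,M,s=pose(); print("tool shift mm",(1000*M.T@(np.array(p)-t)).round(1))
E
python3 - <<'E'
from h import *
rep(); go((.5,-.31,.232))
E
```

```text
t 6.43 tcp [ 0.428  -0.2488  0.3444] x [ 0.0013 -0.647  -0.7625] z [-0.0023  0.7625 -0.647 ] op 0.299 F [-0.2 -0.3 -0.7] grip 0.0 q6 2.18
tool shift mm [125.4 -71.9  25.9]
```

Request:
send_rows([
  [[0.7,-0.4,0.14,0,0,0],[0.7,-0.4,0.14,0,0,0],[0.7,-0.4,0.14,0,0,0],[0.7,-0.4,0.14,0,0,0],[0.7,-0.4,0.14,0,0,0],[0.7,-0.4,0.14,0,0,0],[0,0,0,0,0,0],[0,0,0,0,0,0]],
])

```text
time_s: 7.1
eef_pos: [0.5003, -0.3101, 0.2314]
eef_rot: [-0.297, 0.642, -0.64, -0.299]
wrist_force: [0.1, -0.6, 0.3]
opening: 0.3
grasp_force: 0.0
```

Run:
```python
from h import *
rep(); c=imaging.camera("wrist"); np.savez("w3.npz",**c); im=c["image"][::-1,::-1]; print(c["pose"][:3,3].round(3))
for q in [(.427,-.2,.01),(.442,-.105,.01),(.4326,-.03,.01)]: print([639,399]-proj(c,q).round())
cv2.imwrite("pics/w3.png",im)
```

```text
t 7.1 tcp [ 0.5003 -0.3101  0.2314] x [ 0.0013 -0.6452 -0.764 ] z [-0.0037  0.764  -0.6452] op 0.3 F [ 0.1 -0.6  0.3] grip 0.0 q6 2.15
[ 0.5   -0.339  0.15 ]
[186. 342.]
[248. 252.]
[253. 214.]
```

View pics/w3.png

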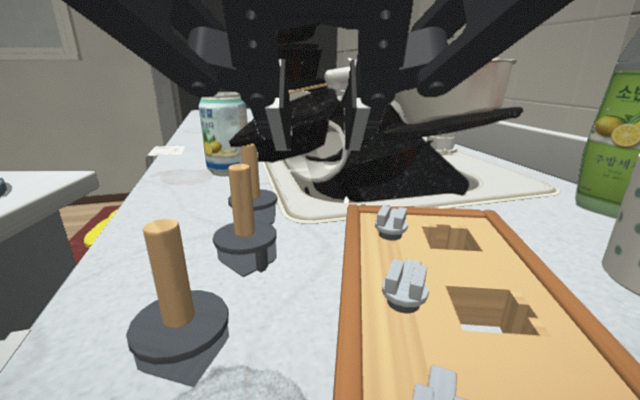

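Run:
```python
import cv2,numpy as np
c=np.load("w3.npz"); im=c["image"][::-1,::-1]
g=lambda a:cv2.convertScaleAbs(a,alpha=1.8,beta=-20)
a=cv2.resize(g(im[280:400,100:250]),(500,400),interpolation=cv2.INTER_CUBIC); b=cv2.resize(g(im[180:280,205:290]),(300,353),interpolation=cv2.INTER_CUBIC)
o=np.zeros((400,800,3),np.uint8); o[:,:500]=a; o[:353,500:]=b; cv2.imwrite("pics/w3c.png",o)
```

```text
(no output)
```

View pics/w3c.png

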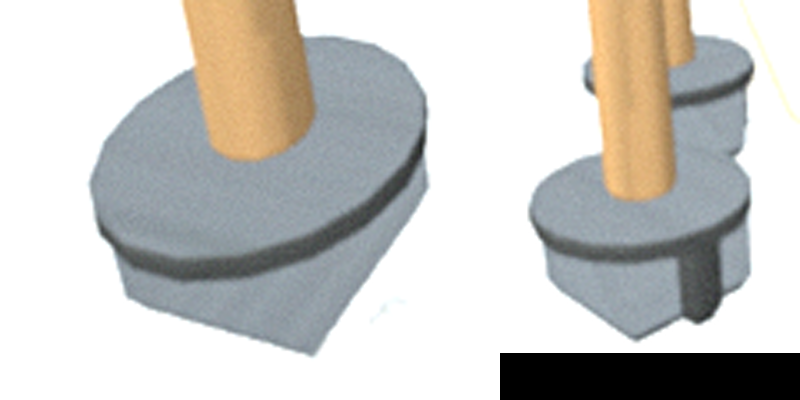

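```bash
cat > m2.py <<'E'
from h import *
c=dict(np.load("w3.npz")); P=cloud(c)
# per post: fit center xy (flange known) and yaw: points 7<z<20mm near axis; faces at 17 mm
for n,q in dict(p1=(.4274,-.2008),p2=(.4419,-.1049),p3=(.4326,-.0298)).items():
    w=(P[...,2]>.008)&(P[...,2]<.019)&(np.hypot(P[...,0]-q[0],P[...,1]-q[1])<.0285)&(c["depth"]>0); X=P[w][:,:2]
    best=[]
    for a0 in np.linspace(0,np.pi/2,8)[:-1]:
        def f(p):
            d=X-p[:2]; ca,sa=np.cos(p[2]),np.sin(p[2]); l=np.stack([ca*d[:,0]+sa*d[:,1],-sa*d[:,0]+ca*d[:,1]],1)
            return np.r_[np.abs(l).max(1)-.017,(p[:2]-q)*5]
        best.append(least_squares(f,[*q,a0],loss="soft_l1",f_scale=.001))
    o=min(best,key=lambda r:r.cost); a=np.degrees(o.x[2])%90
    d=X-o.x[:2]; k=np.abs(d@np.array([[np.cos(o.x[2]),-np.sin(o.x[2])],[np.sin(o.x[2]),np.cos(o.x[2])]])).max(1)>.0195
    print(n,len(X),o.x[:2].round(4),"yaw mod90",a.round(1),"cost",o.cost, "rib dirs",np.degrees(np.arctan2(*d[k].mean(0)[::-1])).round(1) if k.any() else "",k.sum())
E
python3 m2.py
python3 - <<'E'
import cv2,numpy as np
im=cv2.imread("pics/w1.png"); g=cv2.convertScaleAbs(im[175:270,205:420],alpha=1.5,beta=-10); cv2.imwrite("pics/w1c.png",cv2.resize(g,None,fx=3.7,fy=3.7,interpolation=cv2.INTER_CUBIC))
E
```

```text
p1 945 [ 0.4263 -0.2015] yaw mod90 73.9 cost 5.945248874617694e-05 rib dirs  0
p2 657 [ 0.4414 -0.1054] yaw mod90 46.7 cost 0.000506124228550352 rib dirs -44.0 121
p3 213 [ 0.4328 -0.0257] yaw mod90 25.1 cost 7.11836056780117e-05 rib dirs 13.6 6
```

View pics/w1c.png

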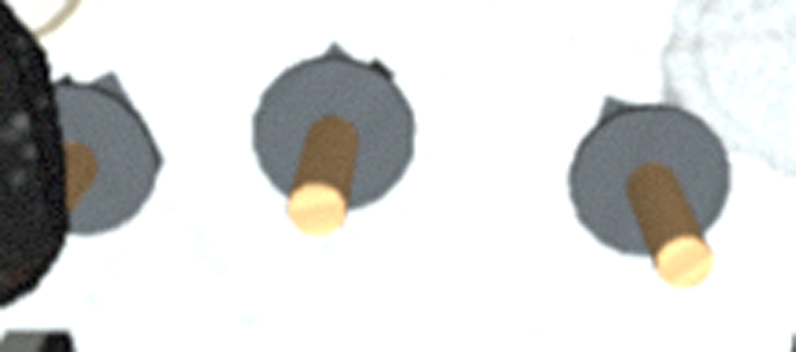

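Request:
send_rows([
  [[-0.86,0.25,0.37,0,0,0],[-0.86,0.25,0.37,0,0,0],[-0.86,0.25,0.37,0,0,0],[-0.86,0.25,0.37,0,0,0],[-0.86,0.25,0.37,0,0,0],[-0.86,0.25,0.37,0,0,0],[-0.86,0.25,0.37,0,0,0],[-0.86,0.25,0.37,0,0,0]],
])

```text
time_s: 7.82
eef_pos: [0.4386, -0.108, 0.3347]
eef_rot: [-0.297, 0.643, -0.64, -0.297]
wrist_force: [1.2, 0.5, 0.4]
opening: 0.305
grasp_force: 0.0
```

Request:
send_rows([
  [[0,0,0,0,1,0],[0,0,0,0,1,0],[0,0,0,0,1,0],[0,0,0,0,1,0],[0,0,0,0,1,0],[0,0,0,0,1,0],[0,0,0,0,1,0],[0,0,0,0,1,0]],
], jaw=0.6)

```text
time_s: 8.48
eef_pos: [0.4391, -0.1094, 0.3346]
eef_rot: [-0.024, 0.708, -0.706, -0.021]
wrist_force: [-0.6, 0.4, 0.5]
opening: 0.604
grasp_force: 0.0
```

Request:
send_rows([
  [[0,0,0,0,0.7,0],[0,0,0,0,0,-1],[0,0,0,0,0,-1],[0,0,0,0,0,-1],[0,0,0,0,0,-1],[0,0,0,0,0,-1],[0,0,0,0,0,-1],[0,0,0,0,0,-1]],
])

```text
time_s: 9.15
eef_pos: [0.439, -0.1093, 0.3343]
eef_rot: [0.0, 0.908, -0.418, 0.002]
wrist_force: [0.3, -0.3, 0.1]
opening: 0.601
grasp_force: 0.0
```

Request:
send_rows([
  [[0,0,0,0,0,-1],[0,0,0.8,0,0,0],[0,0,0.8,0,0,0],[0,0,0,0,0,0],[0,0,0,0,0,0]],
])

```text
time_s: 9.57
eef_pos: [0.4388, -0.1092, 0.2851]
eef_rot: [0.0, 0.927, -0.375, -0.0]
wrist_force: [0.5, -0.8, 0.9]
opening: 0.602
grasp_force: 0.0
```

```bash
cat >> h.py <<'E'
def flange(c,q,z=.027,rad=.025):
    P=cloud(c); X,s=planexy(c,z); w=(np.hypot(X[...,0]-q[0],X[...,1]-q[1])<.036); h=(abs(P[...,2]-z)<.004)[w]; pq=X[w]
    hi=(P[...,2]>z+.006)[w]; pq=pq[~hi]; h=h[~hi]
    g=lambda a:((1/(1+np.exp(np.clip((np.hypot(pq[:,0]-a[0],pq[:,1]-a[1])-rad)/.0008,-40,40)))-h)**2).sum()
    q=np.array(q); o=minimize(g,q,method="Nelder-Mead",options=dict(initial_simplex=np.array([q,q+[.005,0],q+[0,.005]]),xatol=1e-5)); return o.x,o.fun
def coltop(c,q,z):
    P=cloud(c); w=(abs(P[...,2]-z)<.004)&(np.hypot(P[...,0]-q[0],P[...,1]-q[1])<.03); return np.median(P[w],0) if w.any() else None
E
python3 - <<'E'
from h import *
rep(); c=imaging.camera("wrist"); np.savez("w4.npz",**c)
for q in ((.4415,-.105),(.427,-.201)): print(flange(c,q), coltop(c,q,.082))
p,M,s=pose(); print("grasp pt",p+M[:,2]*.1547); go((.4415,-.105,.063+.1547))
E
```

```text
t 9.57 tcp [ 0.4388 -0.1092  0.2851] x [ 7.193e-01 -6.947e-01 -7.000e-04] z [-8.e-04  2.e-04 -1.e+00] op 0.602 F [ 0.5 -0.8  0.9] grip 0.0 q6 1.83
(array([ 0.44118065, -0.10503039]), np.float64(102.09965103998277)) [ 0.44175933 -0.1057101   0.08205024]
(array([ 0.42685725, -0.20118077]), np.float64(114.35744378499328)) [ 0.42757762 -0.20110727  0.08198206]
grasp pt [ 0.43970228 -0.1097262   0.13135328]
tool shift mm [-1.9 -4.7 68.4]
```

Request:
send_rows([
  [[-0.05,-0.16,0,0,0,0],[0,0,0.57,0,0,0],[0,0,0.57,0,0,0],[0,0,0.57,0,0,0],[0,0,0.57,0,0,0],[0,0,0,0,0,0],[0,0,0,0,0,0]],
])

```text
time_s: 10.2
eef_pos: [0.4422, -0.1052, 0.2169]
eef_rot: [-0.0, 0.927, -0.375, -0.0]
wrist_force: [1.0, -0.4, 0.0]
opening: 0.598
grasp_force: 0.0
```

Request:
send_rows([
  [[0,0,0,0,0,0],[0,0,0,0,0,0],[0,0,0,0,0,0],[0,0,0,0,0,0],[0,0,0,0,0,0],[0,0,0,0,0,0],[0,0,0,0,0,0],[0,0,0,0,0,0]],
], jaw=0)

```text
time_s: 10.87
eef_pos: [0.4426, -0.1056, 0.2177]
eef_rot: [0.0, 0.927, -0.375, 0.001]
wrist_force: [-2.0, 0.0, 7.1]
opening: 0.169
grasp_force: 58.3
```

Run:
```python
from h import *
rep()
```

```text
t 10.87 tcp [ 0.4426 -0.1056  0.2177] x [ 0.7191 -0.6949  0.0024] z [ 0.0021 -0.0012 -1.    ] op 0.169 F [-2.   0.   7.1] grip 58.3 q6 1.84
```

Request:
send_rows([
  [[0,0,-0.67,0,0,0],[0,0,-0.67,0,0,0],[0,0,-0.67,0,0,0],[0,0,-0.67,0,0,0],[0,0,0,0,0,-0.95],[0,0,0,0,0,-0.95],[0,0,0,0,0,-0.95],[0,0,0,0,0,-0.95]],
])

```text
time_s: 11.53
eef_pos: [0.4419, -0.1052, 0.2973]
eef_rot: [0.0, 0.982, -0.191, 0.0]
wrist_force: [-0.7, -0.0, -1.7]
opening: 0.17
grasp_force: 58.5
```

Request:
send_rows([
  [[0,0,0,0,0,-0.95],[0,0,0,0,0,-0.95],[0,0,0,0,0,-0.95],[0.56,0.68,0,0,0,0],[0.56,0.68,0,0,0,0],[0.56,0.68,0,0,0,0],[0.56,0.68,0,0,0,0],[0,0,0,0,0,0]],
])

```text
time_s: 12.2
eef_pos: [0.5023, -0.197, 0.2978]
eef_rot: [0.002, 0.999, -0.053, 0.002]
wrist_force: [-1.5, -1.1, -0.9]
opening: 0.17
grasp_force: 58.6
```

Run:
```python
from h import *
rep(); c=imaging.camera("wrist"); np.savez("w5.npz",**c)
r=fit_board(c,(.5911,-.1938,-.1052),(1,0,2)); print("board",r.x.round(4),r.fun)
# column top of held post in the tool frame
P=cloud(c); p,M,s=pose(); L=(P-p)@M
w=(L[...,2]>.10)&(L[...,2]<.245)&(np.hypot(L[...,0],L[...,1])<.04)&(c["depth"]>0)
f=w&(abs(L[...,2]-(.1547+.063-.027))<.004); print("flange pts tool",f.sum(),L[f].mean(0).round(4),L[f].min(0).round(4),L[f].max(0).round(4))
cv2.imwrite("pics/w5.png",c["image"])
```

```text
t 12.2 tcp [ 0.5023 -0.197   0.2978] x [ 0.9944 -0.1052  0.0039] z [ 0.0036 -0.0033 -1.    ] op 0.17 F [-1.5 -1.1 -0.9] grip 58.6 q6 1.08
board [ 0.591  -0.194  -0.1071] 357.993244282796
flange pts tool 3259 [0.0108 0.0022 0.1899] [-0.0059 -0.0223  0.1867] [0.0245 0.0268 0.1946]
```

View pics/w5.png

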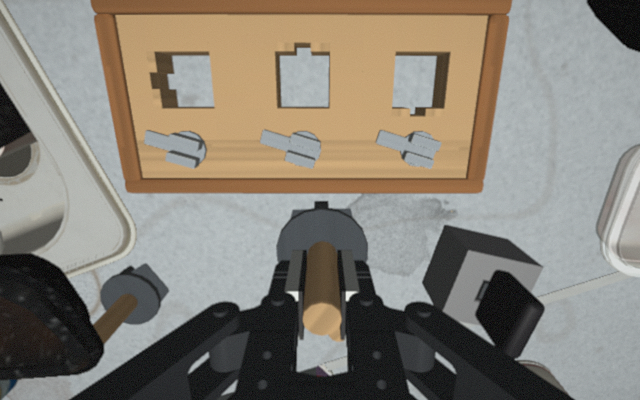

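```bash
cat > rel.py <<'E'
from h import *
def flange_center(c,q0,z0):
    P=cloud(c); w=(abs(P[...,2]-z0)<.008)&(np.hypot(P[...,0]-q0[0],P[...,1]-q0[1])<.03)&(c["depth"]>0)
    z=np.median(P[w][:,2]); X,s=planexy(c,z); reg=np.hypot(X[...,0]-q0[0],X[...,1]-q0[1])<.034
    m=((abs(P[...,2]-z)<.004)&reg).astype(np.uint8); k=cv2.findContours(m,cv2.RETR_EXTERNAL,cv2.CHAIN_APPROX_NONE)[0]; k=max(k,key=cv2.contourArea)[:,0]
    B=X[k[:,1],k[:,0]][:,:2]
    o=least_squares(lambda a:np.hypot(B[:,0]-a[0],B[:,1]-a[1])-.0247,q0,loss="soft_l1",f_scale=.0004)
    r=np.hypot(*(B-o.x).T)-.025; return o.x,z,len(B),(abs(r)<.0012).sum()
E
python3 - <<'E'
from rel import *
c=dict(np.load("w5.npz")); p=np.array([.5023,-.197,.2978])
print(flange_center(c,p[:2],.107))
E
```

```text
(array([ 0.50147046, -0.19764843]), np.float64(0.1073609641435343), 270, np.int64(153))
```

Request:
send_rows([
  [[0.74,-0.108,0,0,0,0],[0.74,-0.108,0,0,0,0],[0.74,-0.108,0,0,0,0],[0.74,-0.108,0,0,0,0],[0,0,0,0,0,0],[0,0,0.7,0,0,0],[0,0,0.7,0,0,0],[0,0,0,0,0,0]],
])

```text
time_s: 12.92
eef_pos: [0.5875, -0.1879, 0.2503]
eef_rot: [-0.002, 0.999, -0.051, -0.004]
wrist_force: [-2.2, 1.0, -3.4]
opening: 0.173
grasp_force: 58.7
```

Run:
```python
from rel import *
rep(); c=imaging.camera("wrist"); np.savez("w6.npz",**c); p,M,s=pose()
print(flange_center(c,p[:2],.0654))
```

```text
t 12.92 tcp [ 0.5875 -0.1879  0.2503] x [ 0.9947 -0.1024 -0.0081] z [-0.0077  0.0042 -1.    ] op 0.173 F [-2.2  1.  -3.4] grip 58.7 q6 1.17
(array([ 0.58451997, -0.1870431 ]), np.float64(0.05976394953407971), 270, np.int64(156))
```

Request:
send_rows([
  [[0,0,0,0,0,0],[0,0,0,0,0,0],[0,0,0,0,0,0]],
])

```text
time_s: 13.22
eef_pos: [0.5904, -0.1899, 0.2564]
eef_rot: [0.001, 0.999, -0.052, 0.001]
wrist_force: [0.2, -0.3, -0.4]
opening: 0.17
grasp_force: 58.7
```

Run:
```python
from rel import *
rep(); c=imaging.camera("wrist"); np.savez("w6.npz",**c); p,M,s=pose()
print(flange_center(c,p[:2],.0604)); print(np.round(s["q"],4),np.round(s["dq"],3),np.round(s["joint_efforts"],1))
for k,m in enumerate(((.08,0),(0,0),(-.08,0))): pass
cv2.imwrite("pics/w6.png",c["image"])
```

```text
t 13.22 tcp [ 0.5904 -0.1899  0.2564] x [ 0.9947 -0.1031  0.0024] z [ 0.0023 -0.0012 -1.    ] op 0.17 F [ 0.2 -0.3 -0.4] grip 58.7 q6 1.17
(array([ 0.58929502, -0.19003241]), np.float64(0.0658685039386334), 266, np.int64(151))
[-0.5022  0.4419  1.5953  0.      1.1019  1.1718] [-0.001  0.005  0.002 -0.    -0.002 -0.002] [  0.  -53.5 -31.1   0.    0.    0. ]
```

View pics/w6.png

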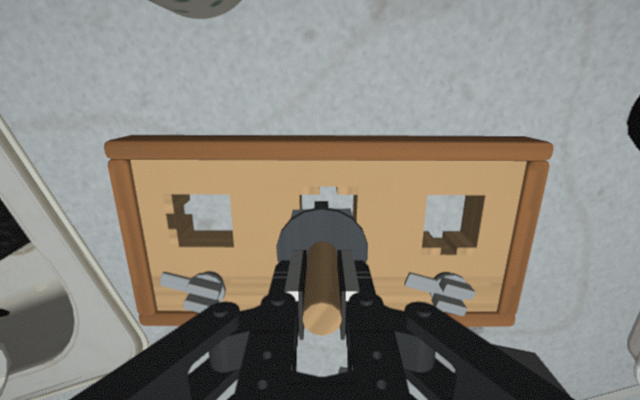

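```bash
sed -i 's/thr=.002):/thr=.002,use=(0,1,2)):/; s/for k,yo in enumerate((.08,0,-.08)):/for k,yo in [(0,.08),(1,0),(2,-.08)]:\n            if k not in use: continue/' h.py
python3 - <<'E'
from rel import *
c=dict(np.load("w6.npz")); r=fit_board(c,(.591,-.194,-.107),(1,0,2),use=(0,2)); print(r.x.round(4),r.fun)
p,M,s=pose(); f=flange_center(c,p[:2],.0654)[0]; print(f,"tool move mm",((np.r_[r.x[:2]-f,0]@M)*1000).round(2),"yaw tool",np.arctan2(M[1,0],M[0,0]))
E
```

```text
[ 0.5912 -0.1941 -0.1047] 255.8952196583886
[ 0.58929355 -0.19003268] tool move mm [2.3  3.83 0.01] yaw tool -0.10319579184682764
```

Request:
send_rows([
  [[0.077,0.128,0,0,0,0],[0,0,0,0,0,0],[0,0,0,0,0,0],[0,0,0.15,0,0,0],[0,0,0.15,0,0,0],[0,0,0.15,0,0,0],[0,0,0.15,0,0,0],[0,0,0,0,0,0]],
])

```text
time_s: 13.93
eef_pos: [0.592, -0.1937, 0.2356]
eef_rot: [-0.0, 0.999, -0.052, 0.0]
wrist_force: [2.8, -0.7, -3.4]
opening: 0.171
grasp_force: 58.8
```

Request:
send_rows([
  [[0,0,0.1,0,0,0],[0,0,0.1,0,0,0],[0,0,0,0,0,0],[0,0,0,0,0,0]],
])

```text
time_s: 14.27
eef_pos: [0.592, -0.1937, 0.2304]
eef_rot: [0.0, 0.999, -0.052, 0.0]
wrist_force: [4.1, 0.1, -3.2]
opening: 0.173
grasp_force: 58.7
```

Request:
send_rows([
  [[0,0,0.1,0,0,0],[0,0,0.1,0,0,0],[0,0,0.07,0,0,0],[0,0,0,0,0,0],[0,0,0,0,0,0],[0,0,0,0,0,0]],
])

```text
time_s: 14.77
eef_pos: [0.5922, -0.1938, 0.2237]
eef_rot: [0.0, 0.999, -0.052, 0.0]
wrist_force: [0.7, 0.3, 6.3]
opening: 0.169
grasp_force: 59.9
```

Run:
```python
from rel import *
rep(); c=imaging.camera("wrist"); p,M,s=pose()
print(flange_center(c,p[:2],.034))
```

```text
t 14.77 tcp [ 0.5922 -0.1938  0.2237] x [ 9.947e-01 -1.029e-01  9.000e-04] z [ 8.e-04 -5.e-04 -1.e+00] op 0.169 F [0.7 0.3 6.3] grip 59.9 q6 1.17
(array([ 0.5914504 , -0.19380761]), np.float64(0.03265315057972837), 467, np.int64(247))
```

Request:
send_rows([
  [[0,0,0,0,0,0],[0,0,0,0,0,0],[0,0,0,0,0,0],[0,0,0,0,0,0],[0,0,-0.3,0,0,0],[0,0,-0.6,0,0,0],[0,0,-0.8,0,0,0],[0,0,-0.8,0,0,0]],
], jaw=0.45)

```text
time_s: 15.48
eef_pos: [0.5916, -0.1935, 0.2981]
eef_rot: [-0.0, 0.999, -0.052, -0.001]
wrist_force: [1.0, -0.5, 0.3]
opening: 0.453
grasp_force: 0.0
```

Request:
send_rows([
  [[-0.68,-0.88,0,0,0,0],[-0.68,-0.88,0,0,0,0],[-0.68,-0.88,0,0,0,0],[-0.68,-0.88,0,0,0,0],[0,0,0,0,0,-1],[0,0,0,0,0,-1],[0,0,0,0,0,-1],[0,0,0,0,0,-1]],
])

```text
time_s: 16.15
eef_pos: [0.5216, -0.0799, 0.2983]
eef_rot: [0.0, 0.989, 0.151, 0.0]
wrist_force: [0.4, -0.2, 0.4]
opening: 0.452
grasp_force: 0.0
```

Request:
send_rows([
  [[0,0,0,0,0,-1],[0,0,0,0,0,-1],[0,0,0,0,0,-1],[0,0,0,0,0,-1],[0,0,0,0,0,-1],[0,0,0,0,0,-1],[0,0,0,0,0,-1],[0,0,0,0,0,-1]],
])

```text
time_s: 16.82
eef_pos: [0.5216, -0.0803, 0.2981]
eef_rot: [0.0, 0.852, 0.523, 0.0]
wrist_force: [0.7, -0.8, -0.2]
opening: 0.452
grasp_force: 0.0
```

Request:
send_rows([
  [[0,0,0,0,0,-1],[0,0,0,0,0,-1],[0,0,0,0,0,-1],[0,0,0,0,0,-1],[0,0,0,0,0,-0.7],[0,0,0,0,0,0],[0,0,0,0,0,0],[0,0,0,0,0,0]],
])

```text
time_s: 17.48
eef_pos: [0.5216, -0.0803, 0.2979]
eef_rot: [0.0, 0.709, 0.705, 0.0]
wrist_force: [0.0, -0.4, -0.6]
opening: 0.453
grasp_force: 0.0
```

Run:
```python
from rel import *
rep(); c=imaging.camera("wrist"); np.savez("w7.npz",**c); im=c["image"]; cp=c["pose"][:3,3]; print(cp.round(3))
P=cloud(c)
for n,q in dict(p1=(.427,-.201),p3=(.4326,-.03)).items(): print(n,proj(c,(*q,.01)).round(),flange_center(c,q,.027))
print("mid post",flange_center(c,(.5912,-.194),.033))
u,v=proj(c,(.427,-.201,.015)).astype(int); a=im[max(v-60,0):v+60,max(u-80,0):u+80]; cv2.imwrite("pics/w7c.png",cv2.resize(cv2.convertScaleAbs(a,alpha=1.7),None,fx=4,fy=4,interpolation=cv2.INTER_CUBIC)[::-1,::-1])
```

```text
t 17.48 tcp [ 0.5216 -0.0803  0.2979] x [ 6.1e-03  1.0e+00 -1.0e-04] z [ 2.e-04 -1.e-04 -1.e+00] op 0.453 F [ 0.  -0.4 -0.6] grip 0.0 q6 -0.37
[0.521 0.001 0.267]
p1 [221. 320.] (array([ 0.42963084, -0.20093185]), np.float64(0.025889065219083948), 44, np.int64(21))
  return _methods._mean(a, axis=axis, dtype=dtype,
  ret = ret.dtype.type(ret / rcount)
Traceback (most recent call last):
  File "rel.py", line 5, in flange_center
    m=((abs(P[...,2]-z)<.004)&reg).astype(np.uint8); k=cv2.findContours(m,cv2.RETR_EXTERNAL,cv2.CHAIN_APPROX_NONE)[0]; k=max(k,key=cv2.contourArea)[:,0]
                                                                                                                         ~~~^^^^^^^^^^^^^^^^^^^^^^^
ValueError: max() iterable argument is empty
```

Run:
```python
from rel import *
c=dict(np.load("w7.npz")); im=c["image"]
print(proj(c,(.4326,-.03,.02)))
cv2.imwrite("pics/w7.png",cv2.resize(im[100:,:480],None,fx=1.6,fy=1.6)[::-1,::-1])
```

```text
[201.22740604 134.9618859 ]
```

View pics/w7.png

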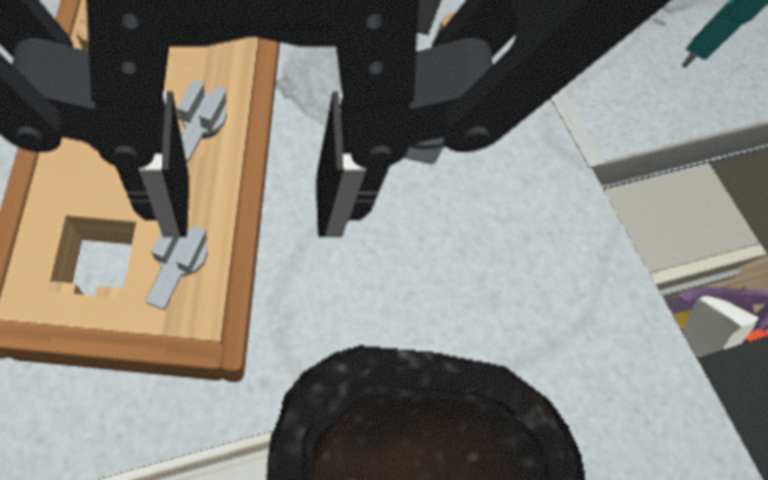

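Request:
send_rows([
  [[-0.8,0.8,0,0,0,0],[-0.8,0.8,0,0,0,0],[0,0,0,0,0,0],[0,0,0,0,0,0],[0,0,0,0,0,0]],
])

```text
time_s: 17.95
eef_pos: [0.569, -0.1282, 0.297]
eef_rot: [-0.001, 0.709, 0.705, -0.0]
wrist_force: [0.1, 1.1, -0.3]
opening: 0.447
grasp_force: 0.0
```

Run:
```python
from rel import *
rep(); c=imaging.camera("wrist"); np.savez("w7.npz",**c); im=c["image"]
q=(.427,-.201); print(proj(c,(*q,.01)).round(),flange_center(c,q,.027))
u,v=proj(c,(.427,-.201,.015)).astype(int); a=im[max(v-60,0):v+60,max(u-80,0):u+80]; cv2.imwrite("pics/w7c.png",cv2.resize(cv2.convertScaleAbs(a,alpha=1.5),None,fx=4,fy=4,interpolation=cv2.INTER_CUBIC)[::-1,::-1])
P=cloud(c); X=P[(P[...,2]>.003)&(P[...,2]<.019)&(np.hypot(P[...,0]-q[0],P[...,1]-q[1])<.03)]; 
d=X[:,:2]-q; r=np.hypot(*d.T); an=np.degrees(np.arctan2(d[:,1],d[:,0])); 
b=np.round(an/6)*6
for t in np.unique(b): print(t,(b==t).sum(),np.median(r[b==t]).round(4), end=" | ")
```

```text
t 17.95 tcp [ 0.569  -0.1282  0.297 ] x [5.1e-03 1.0e+00 8.0e-04] z [-1.3e-03  8.0e-04 -1.0e+00] op 0.447 F [ 0.1  1.1 -0.3] grip 0.0 q6 -0.42
[162. 275.] (array([ 0.42431354, -0.19288301]), np.float64(0.027059053644173575), 46, np.int64(25))
```

View pics/w7c.png

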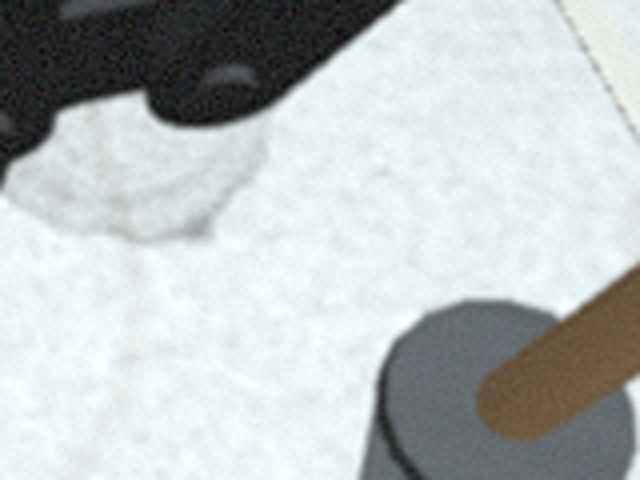

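Run:
```python
from rel import *
c=dict(np.load("w7.npz")); im=c["image"]
q=at_z(c,(115,235),.027)[:2]; print(q); f=flange_center(c,q,.027); print(f); q=f[0]
u,v=proj(c,(*q,.015)).astype(int); a=im[v-60:v+60,max(u-80,0):u+80]; cv2.imwrite("pics/w7d.png",cv2.resize(cv2.convertScaleAbs(a,alpha=1.5),None,fx=4,fy=4,interpolation=cv2.INTER_CUBIC)[::-1,::-1])
P=cloud(c); X=P[(P[...,2]>.003)&(P[...,2]<.019)&(np.hypot(P[...,0]-q[0],P[...,1]-q[1])<.03)]; 
d=X[:,:2]-q; r=np.hypot(*d.T); an=np.degrees(np.arctan2(d[:,1],d[:,0])); b=np.round(an/6)*6
for t in np.unique(b): print(t,(b==t).sum(),np.median(r[b==t]).round(4), end=" | ")
```

```text
[ 0.40445337 -0.15472786]
(array([ 0.40294867, -0.1532026 ]), np.float64(0.027167399372465234), 223, np.int64(154))
-36.0 2 0.0165 | -30.0 2 0.016 | -24.0 2 0.0161 | -18.0 5 0.0159 | -12.0 7 0.016 | -6.0 5 0.0162 | -0.0 10 0.0171 | 6.0 10 0.0178 | 12.0 17 0.0187 | 18.0 23 0.0204 | 24.0 30 0.0214 | 30.0 32 0.0201 | 36.0 22 0.0184 | 42.0 17 0.0177 | 48.0 13 0.0162 | 54.0 11 0.016 | 60.0 10 0.0156 | 66.0 8 0.0152 | 72.0 6 0.0152 | 78.0 7 0.0153 | 84.0 6 0.016 | 90.0 6 0.0158 | 96.0 6 0.017 | 102.0 9 0.0178 | 108.0 9 0.0192 | 114.0 17 0.0212 | 120.0 16 0.0232 |
```

View pics/w7d.png

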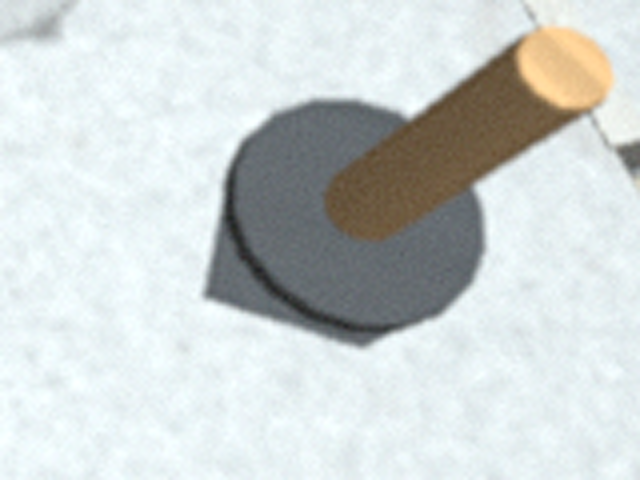

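Request:
send_rows([
  [[-0.14,-0.92,0,0,0,0],[-0.14,-0.92,0,0,0,0],[-0.14,-0.92,0,0,0,0],[-0.14,-0.92,0,0,0,0],[-0.14,-0.92,0,0,0,0],[-0.14,-0.92,0,0,0,0],[0,0,0,0,0,-0.95],[0,0,0,0,0,-0.95]],
])

```text
time_s: 18.67
eef_pos: [0.4019, -0.152, 0.2974]
eef_rot: [-0.0, 0.637, 0.771, 0.0]
wrist_force: [1.2, -0.2, 0.6]
opening: 0.453
grasp_force: 0.0
```

Request:
send_rows([
  [[0,0,0,0,0,-0.95],[0,0,0,0,0,-0.95],[0,0,0,0,0,-0.95],[0,0,0,0,0,-0.95],[0,0,0,0,0,-0.95],[0,0,0,0,0,-0.95],[0,0,0,0,0,-0.95],[0,0,0,0,0,-0.95]],
])

```text
time_s: 19.33
eef_pos: [0.4031, -0.1519, 0.2975]
eef_rot: [-0.0, 0.305, 0.952, 0.0]
wrist_force: [-0.4, -0.3, 0.6]
opening: 0.447
grasp_force: 0.0
```

Request:
send_rows([
  [[0,0,0,0,0,-0.95],[0,0,0,0,0,-0.95],[0,0,0,0,0,-0.95],[0,0,0,0,0,0],[0,0,0,0,0,0],[0,0,0,0,0,0],[0,0,0,0,0,0]],
])

```text
time_s: 19.92
eef_pos: [0.4036, -0.1527, 0.2976]
eef_rot: [0.0, 0.17, 0.985, 0.0]
wrist_force: [-0.5, -0.6, 0.6]
opening: 0.452
grasp_force: 0.0
```

```bash
cat >> rel.py <<'E'
def shank(c,q,zf,lo=.009,hi=.019):
    # yaw mod 90 of shank by fit, zf = height of the post's bottom; dark rib search by brightness
    P=cloud(c); h=P[...,2]-zf; w=(h>lo)&(h<hi)&(np.hypot(P[...,0]-q[0],P[...,1]-q[1])<.0285)&(c["depth"]>0); X=P[w][:,:2]; best=[]
    for a0 in np.linspace(0,np.pi/2,8)[:-1]:
        def f(p):
            d=X-p[:2]; ca,sa=np.cos(p[2]),np.sin(p[2]); l=np.stack([ca*d[:,0]+sa*d[:,1],-sa*d[:,0]+ca*d[:,1]],1)
            return np.r_[np.abs(l).max(1)-.017,(p[:2]-q)*3]
        best.append(least_squares(f,[*q,a0],loss="soft_l1",f_scale=.0007))
    o=min(best,key=lambda r:r.cost); d=X-o.x[:2]; l=np.abs(d@np.array([[np.cos(o.x[2]),-np.sin(o.x[2])],[np.sin(o.x[2]),np.cos(o.x[2])]])).max(1)
    k=l>.0195; g=c["image"].mean(2)[w]; an=np.degrees(np.arctan2(d[:,1],d[:,0]))
    dark=g<.6*np.median(g)
    return dict(n=len(X),q=o.x[:2].round(4),yaw=(np.degrees(o.x[2])%90).round(1),ribn=k.sum(),rib=np.median(an[k]).round(1) if k.any() else None,darkn=dark.sum(),dark=np.median(an[dark]).round(1) if dark.any() else None)
E
python3 - <<'E'
from rel import *
rep(); c=imaging.camera("wrist"); np.savez("w8.npz",**c)
f=flange_center(c,(.403,-.153),.027); print(f,coltop(c,f[0],.082)); q=f[0]; print(shank(c,q,0,.004)); go((*q,.2175))
u,v=proj(c,(*q,.015)).astype(int); print(u,v); a=c["image"][max(v-50,0):v+50,max(u-66,0):u+66]; cv2.imwrite("pics/w8c.png",cv2.resize(cv2.convertScaleAbs(a,alpha=1.7),None,fx=4,fy=4,interpolation=cv2.INTER_CUBIC))
c=dict(np.load("w7.npz")); print(shank(c,(.403,-.1535),0,.004))
E
```

```text
t 19.92 tcp [ 0.4036 -0.1527  0.2976] x [-0.9423  0.3348 -0.    ] z [ 0.  0. -1.] op 0.452 F [-0.5 -0.6  0.6] grip 0.0 q6 -1.87
(array([ 0.40041248, -0.15387707]), np.float64(0.02731402996447499), 230, np.int64(151)) [ 0.39978881 -0.15368767  0.08208444]
{'n': 37, 'q': array([ 0.3965, -0.1539]), 'yaw': np.float64(54.0), 'ribn': np.int64(0), 'rib': None, 'darkn': np.int64(8), 'dark': np.float64(154.4)}
tool shift mm [ 2.7 -2.1 80.1]
318 194
{'n': 300, 'q': array([ 0.4014, -0.1545]), 'yaw': np.float64(70.3), 'ribn': np.int64(0), 'rib': None, 'darkn': np.int64(0), 'dark': None}
```

Request:
send_rows([
  [[0.09,-0.07,0,0,0,0],[0,0,0.53,0,0,0],[0,0,0.53,0,0,0],[0,0,0.53,0,0,0],[0,0,0.53,0,0,0],[0,0,0.53,0,0,0],[0,0,0,0,0,0],[0,0,0,0,0,0]],
])

```text
time_s: 20.63
eef_pos: [0.4, -0.1539, 0.2175]
eef_rot: [-0.001, 0.169, 0.986, 0.001]
wrist_force: [0.9, -0.3, 0.3]
opening: 0.45
grasp_force: 0.0
```

Request:
send_rows([
  [[0,0,0,0,0,0],[0,0,0,0,0,0],[0,0,0,0,0,0],[0,0,0,0,0,0],[0,0,0,0,0,0],[0,0,0,0,0,0],[0,0,0,0,0,0]],
], jaw=0)

```text
time_s: 21.22
eef_pos: [0.401, -0.1544, 0.2191]
eef_rot: [0.001, 0.169, 0.986, -0.0]
wrist_force: [-0.9, 0.7, 6.0]
opening: 0.173
grasp_force: 58.4
```

Request:
send_rows([
  [[0,0,-0.67,0,0,0],[0,0,-0.67,0,0,0],[0,0,-0.67,0,0,0],[0,0,-0.67,0,0,0],[0,0,0,0,0,-0.79],[0,0,0,0,0,-0.79],[0,0,0,0,0,-0.79],[0,0,0,0,0,0]],
])

```text
time_s: 21.88
eef_pos: [0.4003, -0.1539, 0.2985]
eef_rot: [0.0, 0.05, 0.999, -0.0]
wrist_force: [0.3, -0.7, -2.9]
opening: 0.169
grasp_force: 58.6
```

Request:
send_rows([
  [[-0.8,-0.42,0,0,0,0],[-0.8,-0.42,0,0,0,0],[-0.8,-0.42,0,0,0,0],[-0.8,-0.42,0,0,0,0],[-0.8,-0.42,0,0,0,0],[-0.8,-0.42,0,0,0,0],[-0.8,-0.42,0,0,0,0],[-0.8,-0.42,0,0,0,0]],
])

```text
time_s: 22.55
eef_pos: [0.582, -0.2746, 0.2977]
eef_rot: [-0.001, 0.053, 0.999, 0.0]
wrist_force: [0.5, -0.2, -3.1]
opening: 0.17
grasp_force: 58.5
```

Request:
send_rows([
  [[0,0,0,0,0,0],[0,0,0,0,0,0],[0,0,0,0,0,0],[0,0,0,0,0,0],[0,0,0,0,0,0]],
])

```text
time_s: 22.97
eef_pos: [0.5805, -0.2734, 0.2984]
eef_rot: [-0.0, 0.052, 0.999, 0.0]
wrist_force: [-0.8, -1.5, -2.2]
opening: 0.167
grasp_force: 58.7
```

```bash
cat > m3.py <<'E'
from rel import *
import sys
rep(); c=imaging.camera("wrist"); np.savez(sys.argv[1]+".npz",**c); p,M,s=pose()
f=flange_center(c,p[:2],p[2]-.1547-.063+.027); q,z=f[0],f[1]; print(f,"bottom",z-.027); print(shank(c,q,z-.027,.002))
b=np.array([.5911,-.194]); a=-.105; k=int(sys.argv[2]); m=b+k*.08*np.array([-np.sin(a),np.cos(a)])
print("mouth",m,"tool move mm",(1000*np.r_[m-q,0]@M).round(2),"yaw tool deg",np.degrees(np.arctan2(M[1,0],M[0,0])).round(2))
u,v=proj(c,(*q,z-.02)).astype(int); im=c["image"][max(v-75,0):v+75,max(u-100,0):u+100]; cv2.imwrite(f"pics/{sys.argv[1]}c.png",cv2.resize(cv2.convertScaleAbs(im,alpha=1.6),None,fx=4,fy=4,interpolation=cv2.INTER_CUBIC))
E
python3 m3.py w9 -1
```

```text
t 22.97 tcp [ 0.5805 -0.2734  0.2984] x [-9.947e-01  1.030e-01  6.000e-04] z [-6.e-04  4.e-04 -1.e+00] op 0.167 F [-0.8 -1.5 -2.2] grip 58.7 q6 -2.09
(array([ 0.5790926 , -0.27302716]), np.float64(0.10652282227047634), 263, np.int64(157)) bottom 0.07952282227047634
{'n': 195, 'q': array([ 0.5759, -0.272 ]), 'yaw': np.float64(10.6), 'ribn': np.int64(0), 'rib': None, 'darkn': np.int64(57), 'dark': np.float64(170.3)}
mouth [ 0.58271543 -0.27355941] tool move mm [-3.66 -0.16 -0.  ] yaw tool deg 174.1
```

Run:
```python
from rel import *
a=np.radians(174.1); ex=np.array([np.cos(a),np.sin(a)]); ey=-np.array([-ex[1],ex[0]])
for fn,q,z in (("w9",(.5791,-.2730),.1065),):
    c=dict(np.load(fn+".npz")); P=cloud(c); d=P[...,:2]-q; lx=d@ex; ly=d@ey; h=P[...,2]-(z-.027)
    w=(h>-.004)&(h<.0195)&(lx>.012)&(lx<.032)&(abs(ly)<.03)&(c["depth"]>0); g=c["image"].mean(2)
    print(w.sum(),np.percentile(g[w],[5,25,50,75,95]))
    for y0 in np.arange(-.022,.022,.002):
        k=w&(abs(ly-y0)<.001); print(round(y0*1000),k.sum(),(lx[k].max()*1000).round(1) if k.any() else "",np.median(lx[k]*1000).round(1),g[k].mean().round(0))
```

```text
195 [ 27.33333333  38.83333333  73.33333333  82.5        108.1       ]
-22 0  nan nan
-20 0  nan nan
-18 0  nan nan
-16 23 16.7 16.4 90.0
-14 17 16.7 16.3 76.0
-12 8 16.3 16.2 80.0
-10 4 16.4 16.3 82.0
-8 0  nan nan
-6 0  nan nan
-4 9 21.4 21.1 83.0
-2 24 21.6 21.1 39.0
0 17 21.3 21.1 38.0
2 22 21.5 21.2 36.0
4 15 21.6 21.1 71.0
6 0  nan nan
8 0  nan nan
10 2 16.7 16.4 96.0
12 10 16.3 16.0 76.0
14 18 16.5 16.0 77.0
16 24 16.3 16.0 84.0
18 2 15.9 15.8 115.0
20 0  nan nan
  return _methods._mean(a, axis=axis, dtype=dtype,
  ret = ret.dtype.type(ret / rcount)
<stdin>:8: RuntimeWarning: Mean of empty slice.
```

Request:
send_rows([
  [[-0.103,-0.005,0,0,0,0],[0,0,0.5,0,0,0],[0,0,0.5,0,0,0],[0,0,0.5,0,0,0],[0,0,0,0,0,0],[0,0,0,0,0,0],[0,0,0.1,0,0,0],[0,0,0.1,0,0,0]],
])

```text
time_s: 23.68
eef_pos: [0.5848, -0.2749, 0.2489]
eef_rot: [0.001, 0.051, 0.999, -0.001]
wrist_force: [-0.2, -0.4, -1.7]
opening: 0.171
grasp_force: 58.8
```

Request:
send_rows([
  [[0,0,0.1,0,0,0],[0,0,0.1,0,0,0],[0,0,0.1,0,0,0],[0,0,0,0,0,0],[0,0,0,0,0,0]],
])

```text
time_s: 24.1
eef_pos: [0.5841, -0.2745, 0.2381]
eef_rot: [-0.0, 0.051, 0.999, 0.0]
wrist_force: [0.2, -1.1, -2.2]
opening: 0.167
grasp_force: 58.9
```

Request:
send_rows([
  [[0,0,0.1,0,0,0],[0,0,0.1,0,0,0],[0,0,0.1,0,0,0],[0,0,0.1,0,0,0],[0,0,0.08,0,0,0],[0,0,0,0,0,0],[0,0,0,0,0,0],[0,0,0,0,0,0]],
])

```text
time_s: 24.77
eef_pos: [0.5843, -0.2745, 0.2252]
eef_rot: [-0.0, 0.051, 0.999, -0.0]
wrist_force: [-5.3, 3.0, 6.9]
opening: 0.166
grasp_force: 59.8
```

Run:
```python
from rel import *
rep(); c=imaging.camera("wrist"); p,M,s=pose()
print(flange_center(c,p[:2],.034))
```

```text
t 24.77 tcp [ 0.5843 -0.2745  0.2252] x [-9.947e-01  1.024e-01  2.000e-04] z [-3.e-04 -0.e+00 -1.e+00] op 0.166 F [-5.3  3.   6.9] grip 59.8 q6 -2.09
(array([ 0.58279663, -0.27421749]), np.float64(0.03299486303519071), 302, np.int64(191))
```

Request:
send_rows([
  [[0,0,0,0,0,0],[0,0,0,0,0,0],[0,0,0,0,0,0],[0,0,0,0,0,0],[0,0,-0.3,0,0,0],[0,0,-1,0,0,0],[0,0,-1,0,0,0],[0,0,-1,0,0,0]],
], jaw=0.45)

```text
time_s: 25.48
eef_pos: [0.5841, -0.2744, 0.3243]
eef_rot: [-0.0, 0.051, 0.999, 0.0]
wrist_force: [1.4, -1.4, 0.7]
opening: 0.447
grasp_force: 0.0
```

Request:
send_rows([
  [[0,0,0,0,0,0.98],[0,0,0,0,0,0.98],[0,0,0,0,0,0.98],[0,0,0,0,0,0.98],[0,0,0,0,0,0.98],[0,0,0,0,0,0.98],[0,0,0,0,0,0.98],[0,0,0,0,0,0.98]],
])

```text
time_s: 26.15
eef_pos: [0.5843, -0.2745, 0.3238]
eef_rot: [0.0, 0.431, 0.902, -0.0]
wrist_force: [0.3, -0.4, 0.0]
opening: 0.451
grasp_force: 0.0
```

Request:
send_rows([
  [[0,0,0,0,0,0.98],[0,0,0,0,0,0.98],[0,0,0,0,0,0.98],[0,0,0,0,0,0.98],[0,0,0,0,0,0.98],[0,0,0,0,0,0.98],[0,0,0,0,0,0.98],[0.13,-1,0,0,0,0]],
])

```text
time_s: 26.82
eef_pos: [0.5566, -0.2711, 0.3237]
eef_rot: [0.002, 0.709, 0.705, 0.001]
wrist_force: [-1.9, -0.3, 0.6]
opening: 0.446
grasp_force: 0.0
```

Request:
send_rows([
  [[0.13,-1,0,0,0,0],[0.13,-1,0,0,0,0],[0.13,-1,0,0,0,0],[0.13,-1,0,0,0,0],[0,0,0,0,0.95,0],[0,0,0,0,0.95,0],[0,0,0,0,0.95,0],[0,0,0,0,0.95,0]],
])

```text
time_s: 27.48
eef_pos: [0.4343, -0.2548, 0.3244]
eef_rot: [-0.134, 0.695, 0.694, 0.135]
wrist_force: [-0.2, -0.8, -0.7]
opening: 0.448
grasp_force: 0.0
```

Request:
send_rows([
  [[0,0,0,0,0.95,0],[0,0,0,0,0.95,0],[0,0,0,0,0.95,0],[0,0,0,0,0.95,0],[0,0,0,0,0.95,0],[0,0,0,0,0.95,0],[0,0,0,0,0.95,0],[0,0,0,0,0,0]],
])

```text
time_s: 28.15
eef_pos: [0.434, -0.2551, 0.3226]
eef_rot: [-0.354, 0.613, 0.611, 0.355]
wrist_force: [-1.0, -0.5, -0.9]
opening: 0.45
grasp_force: 0.0
```

Request:
send_rows([
  [[0,0,0,0,0,0],[0,0,0,0,0,0],[0,0,0,0,0,0]],
])

```text
time_s: 28.4
eef_pos: [0.4344, -0.2546, 0.3236]
eef_rot: [-0.351, 0.614, 0.613, 0.352]
wrist_force: [0.1, -0.6, 0.1]
opening: 0.449
grasp_force: 0.0
```

Run:
```python
from rel import *
rep(); c=imaging.camera("wrist"); np.savez("w10.npz",**c); cv2.imwrite("pics/w10.png",c["image"]); print(c["pose"][:3,3])
for r in models.recognise(c,"post_1_mid"): print(np.round(r["centre"]),round(r["confidence"],2),at_depth(c,r["centre"]).round(3))
print(flange(c,(.4326,-.03)),flange_center(c,(.4326,-.03),.027)); print(shank(c,(.4326,-.03),0,.004))
P=cloud(c); w=(P[...,2]>.035)&(P[...,2]<.075)&(np.hypot(P[...,0]-.4326,P[...,1]+.03)<.03)&(c["depth"]>0); X=P[w]
o=least_squares(lambda a:np.hypot(X[:,0]-a[0],X[:,1]-a[1])-.008,[.4326,-.03],loss="soft_l1",f_scale=.0005); print("column",len(X),o.x,o.cost,X[:,2].max())
```

```text
t 28.4 tcp [ 0.4344 -0.2546  0.3236] x [2.000e-04 5.044e-01 8.634e-01] z [ 0.0018  0.8634 -0.5044] op 0.449 F [ 0.1 -0.6  0.1] grip 0.0 q6 -0.97
[ 0.43374164 -0.18693938  0.37871171]
[321. 305.] 0.92 [ 0.434 -0.033  0.03 ]
(array([ 0.43214724, -0.02719808]), np.float64(41.77491513217795)) (array([ 0.43210964, -0.02733998]), np.float64(0.027030107119505098), 151, np.int64(89))
{'n': 35, 'q': array([ 0.4324, -0.0263]), 'yaw': np.float64(24.6), 'ribn': np.int64(0), 'rib': None, 'darkn': np.int64(0), 'dark': None}
column 240 [ 0.43238972 -0.02574739] 0.00027806679239764147 0.07498507178466796
```

Request:
send_rows([
  [[-0.78,-0.02,0.54,0,0,0],[-0.78,-0.02,0.54,0,0,0],[-0.78,-0.02,0.54,0,0,0],[-0.78,-0.02,0.54,0,0,0],[-0.78,-0.02,0.54,0,0,0],[0,0,0,0,0,0],[0,0,0,0,0,0],[0,0,0,0,0,0]],
])

```text
time_s: 29.17
eef_pos: [0.4318, -0.2438, 0.1826]
eef_rot: [-0.352, 0.613, 0.613, 0.353]
wrist_force: [0.6, -0.3, -0.3]
opening: 0.449
grasp_force: 0.0
```

Run:
```python
from rel import *
rep(); go((.432,-.1654,.137))
```

```text
t 29.17 tcp [ 0.4318 -0.2438  0.1826] x [-1.000e-04  5.027e-01  8.645e-01] z [ 0.0021  0.8644 -0.5027] op 0.449 F [ 0.6 -0.3 -0.3] grip 0.0 q6 -1.11
tool shift mm [ 0.   0.1 90.7]
```

Request:
send_rows([
  [[0,0,0.6,0,0,0],[0,0,0.6,0,0,0],[0,0,0.6,0,0,0],[0,0,0.4,0,0,0],[0,0,0.4,0,0,0],[0,0,0.4,0,0,0],[0,0,0,0,0,0],[0,0,0,0,0,0]],
])

```text
time_s: 29.83
eef_pos: [0.4316, -0.1653, 0.1362]
eef_rot: [-0.353, 0.613, 0.612, 0.353]
wrist_force: [-0.6, -0.4, -0.3]
opening: 0.451
grasp_force: 0.0
```

Request:
send_rows([
  [[0,0,0,0,0,0],[0,0,0,0,0,0],[0,0,0,0,0,0],[0,0,0,0,0,0],[0,0,0,0,0,0],[0,0,0,0,0,0],[0,0,0,0,0,0]],
], jaw=0)

```text
time_s: 30.42
eef_pos: [0.4316, -0.1659, 0.1363]
eef_rot: [-0.352, 0.613, 0.612, 0.353]
wrist_force: [0.5, -1.9, 2.8]
opening: 0.162
grasp_force: 58.6
```

Request:
send_rows([
  [[-0.22,0,-0.38,0,0,0],[-0.22,0,-0.38,0,0,0],[-0.22,0,-0.38,0,0,0],[-0.22,0,-0.38,0,0,0],[-0.22,0,-0.38,0,0,0],[-0.22,0,-0.38,0,0,0],[0,0,0,0,0,0],[0,0,0,0,0,0]],
])

```text
time_s: 31.08
eef_pos: [0.4315, -0.2473, 0.1367]
eef_rot: [-0.351, 0.614, 0.612, 0.353]
wrist_force: [-0.6, -4.2, 7.2]
opening: 0.161
grasp_force: 59.2
```

Request:
send_rows([
  [[0,0,0,0,0,0],[0,0,0,0,0,0],[0,0,0,0,0,0],[0,0,0,0,0,0]],
], jaw=0.5)

```text
time_s: 31.42
eef_pos: [0.4312, -0.2446, 0.1358]
eef_rot: [-0.352, 0.614, 0.612, 0.353]
wrist_force: [-0.8, -0.5, 0.1]
opening: 0.498
grasp_force: 0.0
```

Run:
```python
from rel import *
rep()
```

```text
t 31.42 tcp [ 0.4312 -0.2446  0.1358] x [0.0012 0.5023 0.8647] z [ 0.0016  0.8647 -0.5023] op 0.498 F [-0.8 -0.5  0.1] grip 0.0 q6 -1.15
```

Request:
send_rows([
  [[0,0,-0.4,0,0,0],[0,0,-0.8,0,0,0],[0,0,-0.8,0,0,0],[0.95,0,-0.55,0,0,0],[0.95,0,-0.55,0,0,0],[0.95,0,-0.55,0,0,0],[0.95,0,-0.55,0,0,0],[0.95,0,-0.55,0,0,0]],
])

```text
time_s: 32.08
eef_pos: [0.4309, -0.2967, 0.3329]
eef_rot: [-0.352, 0.614, 0.612, 0.353]
wrist_force: [0.7, -0.8, -0.7]
opening: 0.497
grasp_force: 0.0
```

Request:
send_rows([
  [[0,0,0,0,-0.95,0],[0,0,0,0,-0.95,0],[0,0,0,0,-0.95,0],[0,0,0,0,-0.95,0],[0,0,0,0,-0.95,0],[0,0,0,0,-0.95,0],[0,0,0,0,-0.95,0],[0,0,0,0,-0.95,0]],
])

```text
time_s: 32.75
eef_pos: [0.4311, -0.2968, 0.3317]
eef_rot: [-0.098, 0.701, 0.699, 0.099]
wrist_force: [0.3, 0.5, -0.9]
opening: 0.504
grasp_force: 0.0
```

Request:
send_rows([
  [[0,0,0,0,-0.95,0],[0,0,0,0,-0.95,0],[0,0,0,0,-0.95,0],[0.9,0,0.19,0,0,0],[0.9,0,0.19,0,0,0],[0.9,0,0.19,0,0,0],[0.9,0,0.19,0,0,0],[0.9,0,0.19,0,0,0]],
])

```text
time_s: 33.42
eef_pos: [0.4313, -0.1605, 0.3027]
eef_rot: [0.0, 0.708, 0.706, -0.0]
wrist_force: [0.3, 0.4, -0.2]
opening: 0.499
grasp_force: 0.0
```

Request:
send_rows([
  [[0.9,0,0.19,0,0,0],[0.9,0,0.19,0,0,0],[0,0,0,0,0,0],[0,0,0,0,0,0],[0,0,0,0,0,0],[0,0,0,0,0,0]],
])

```text
time_s: 33.92
eef_pos: [0.4319, -0.1083, 0.2917]
eef_rot: [0.001, 0.708, 0.706, 0.0]
wrist_force: [0.6, 0.6, 0.0]
opening: 0.504
grasp_force: 0.0
```

Run:
```python
from rel import *
rep(); c=imaging.camera("wrist"); np.savez("w11.npz",**c); cv2.imwrite("pics/w11.png",c["image"])
f=flange_center(c,(.432,-.108),.027); q=f[0]; print(f,coltop(c,q,.082)); print(shank(c,q,0,.003)); go((*q,.2175))
```

```text
t 33.92 tcp [ 0.4319 -0.1083  0.2917] x [ 0.003  1.    -0.001] z [ 0.0011 -0.001  -1.    ] op 0.504 F [0.6 0.6 0. ] grip 0.0 q6 -0.51
(array([ 0.43168245, -0.10666667]), np.float64(0.027287410709749604), 238, np.int64(159)) [ 0.43176969 -0.10614673  0.08203367]
{'n': 19, 'q': array([ 0.4316, -0.107 ]), 'yaw': np.float64(24.3), 'ribn': np.int64(0), 'rib': None, 'darkn': np.int64(0), 'dark': None}
tool shift mm [ 1.8 -0.2 74. ]
```

Run:
```python
from rel import *
q=np.array((.4322,-.0270))
c=dict(np.load("w5.npz")); print(shank(c,q,0,.002))
P=cloud(c); d=P[...,:2]-q; g=c["image"].mean(2)
for a in (24.5,-65.5):
    r=np.radians(a); ex=np.array([np.cos(r),np.sin(r)]); ey=np.array([-ex[1],ex[0]]); lx=d@ex; ly=d@ey
    w=(P[...,2]<.0195)&(P[...,2]>.001)&(lx>.012)&(lx<.032)&(abs(ly)<.02)
    print(a,[(int(y*1000),int(k.sum()),(np.median(lx[k])*1000).round(1),int(g[k].mean())) for y in np.arange(-.016,.017,.004) for k in [w&(abs(ly-y)<.002)] if k.any()])
u,v=proj(c,(*q,.015)).astype(int); a=c["image"][v-45:v+45,max(u-60,0):u+60]
c1=cv2.imread("pics/w1.png")[180:250,195:265]
o=np.zeros((450,790,3),np.uint8); A=cv2.resize(a,None,fx=3.5,fy=3.5,interpolation=cv2.INTER_CUBIC); B=cv2.resize(c1,(350,350),interpolation=cv2.INTER_CUBIC); o[:A.shape[0],:A.shape[1]]=A; o[:350,440:]=B; cv2.imwrite("pics/p3.png",cv2.convertScaleAbs(o,alpha=1.8))
```

```text
{'n': 426, 'q': array([ 0.4338, -0.0255]), 'yaw': np.float64(25.8), 'ribn': np.int64(24), 'rib': np.float64(14.6), 'darkn': np.int64(31), 'dark': np.float64(12.6)}
24.5 [(-16, 94, np.float64(15.2), 97), (-12, 25, np.float64(18.0), 132), (-8, 22, np.float64(25.2), 156), (-4, 62, np.float64(21.3), 83), (0, 21, np.float64(22.9), 142), (4, 21, np.float64(26.0), 168), (8, 7, np.float64(26.0), 174), (12, 4, np.float64(28.3), 177), (16, 9, np.float64(29.1), 179)]
-65.5 [(-16, 38, np.float64(16.9), 119), (-12, 63, np.float64(16.9), 109), (-8, 53, np.float64(16.8), 109), (-4, 46, np.float64(16.5), 109), (0, 48, np.float64(16.5), 111), (4, 50, np.float64(16.2), 107), (8, 58, np.float64(16.1), 108), (12, 55, np.float64(16.1), 92), (16, 69, np.float64(16.0), 97)]
```

View pics/p3.png

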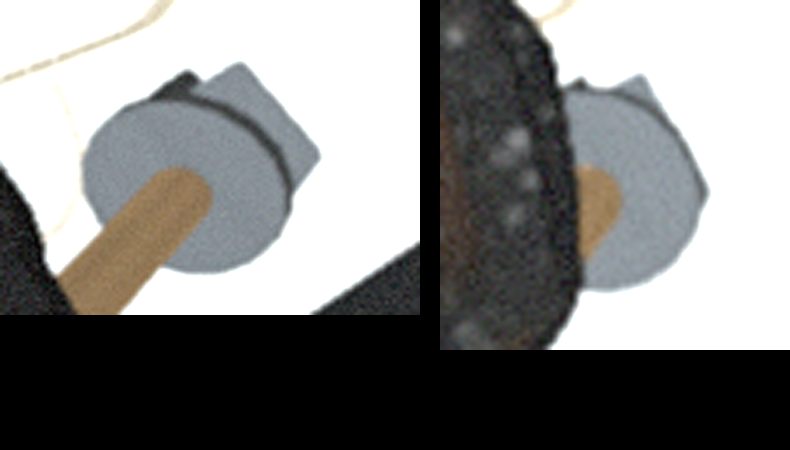

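Request:
send_rows([
  [[0.06,0,0,0,0,-0.86],[0,0,0,0,0,-0.86],[0,0,0,0,0,-0.86],[0,0,0,0,0,-0.86],[0,0,0,0,0,-0.86],[0,0,0,0,0,0],[0,0,0,0,0,0],[0,0,0.4,0,0,0]],
])

```text
time_s: 34.63
eef_pos: [0.4326, -0.1065, 0.2808]
eef_rot: [0.002, 0.542, 0.84, 0.0]
wrist_force: [0.6, -0.9, 0.5]
opening: 0.495
grasp_force: 0.0
```

Request:
send_rows([
  [[0,0,0.5,0,0,0],[0,0,0.5,0,0,0],[0,0,0.5,0,0,0],[0,0,0.57,0,0,0],[0,0,0,0,0,0],[0,0,0,0,0,0],[0,0,0,0,0,0]],
])

```text
time_s: 35.22
eef_pos: [0.4319, -0.1059, 0.2176]
eef_rot: [0.0, 0.541, 0.841, 0.0]
wrist_force: [0.1, -0.3, -0.0]
opening: 0.502
grasp_force: 0.0
```

Request:
send_rows([
  [[0,0,0,0,0,0],[0,0,0,0,0,0],[0,0,0,0,0,0],[0,0,0,0,0,0],[0,0,0,0,0,0],[0,0,0,0,0,0],[0,0,0,0,0,0]],
], jaw=0)

```text
time_s: 35.8
eef_pos: [0.432, -0.1058, 0.2179]
eef_rot: [0.001, 0.541, 0.841, 0.0]
wrist_force: [-1.3, -0.2, 6.4]
opening: 0.169
grasp_force: 58.3
```

Request:
send_rows([
  [[0,0,-0.67,0,0,0],[0,0,-0.67,0,0,0],[0,0,-0.67,0,0,0],[0,0,-0.67,0,0,0],[0,0,0,0,0,0],[0,0,0,0,0,0],[0,0,0,0,0,0]],
])

```text
time_s: 36.38
eef_pos: [0.4311, -0.1052, 0.2964]
eef_rot: [-0.001, 0.541, 0.841, -0.0]
wrist_force: [0.5, -0.3, -2.1]
opening: 0.167
grasp_force: 58.7
```

```bash
python3 m3.py w12 1
```

```text
t 36.38 tcp [ 0.4311 -0.1052  0.2964] x [-4.150e-01  9.098e-01  9.000e-04] z [-9.e-04  6.e-04 -1.e+00] op 0.167 F [ 0.5 -0.3 -2.1] grip 58.7 q6 -0.94
(array([ 0.43035397, -0.10563647]), np.float64(0.10573136156574875), 275, np.int64(157)) bottom 0.07873136156574875
{'n': 124, 'q': array([ 0.4304, -0.1064]), 'yaw': np.float64(25.8), 'ribn': np.int64(0), 'rib': None, 'darkn': np.int64(0), 'dark': None}
mouth [ 0.59948457 -0.11444059] tool move mm [-78.2  150.22  -0.34] yaw tool deg 114.52
```

Request:
send_rows([
  [[0,0,0,0,0,-0.95],[0,0,0,0,0,-0.95],[0,0,0,0,0,-0.95],[0,0,0,0,0,-0.95],[0,0,0,0,0,-0.95],[0,0,0,0,0,-0.95],[0,0,0,0,0,-0.95],[0,0,0,0,0,-0.95]],
])

```text
time_s: 37.1
eef_pos: [0.4309, -0.1052, 0.2956]
eef_rot: [-0.001, 0.188, 0.982, 0.001]
wrist_force: [0.2, 0.2, -2.4]
opening: 0.169
grasp_force: 58.7
```

Request:
send_rows([
  [[0,0,0,0,0,-0.95],[0,0,0,0,0,-0.95],[0,0,0,0,0,-0.88],[-0.94,0.05,0,0,0,0],[-0.94,0.05,0,0,0,0],[-0.94,0.05,0,0,0,0],[-0.94,0.05,0,0,0,0],[-0.94,0.05,0,0,0,0]],
])

```text
time_s: 37.77
eef_pos: [0.5733, -0.1125, 0.295]
eef_rot: [-0.002, 0.052, 0.999, 0.001]
wrist_force: [-0.8, -0.5, -1.5]
opening: 0.171
grasp_force: 58.6
```

Request:
send_rows([
  [[-0.94,0.05,0,0,0,0],[0,0,0,0,0,0],[0,0,0,0,0,0],[0,0,0,0,0,0],[0,0,0,0,0,0],[0,0,0,0,0,0],[0,0,0,0,0,0]],
])

```text
time_s: 38.35
eef_pos: [0.6001, -0.1142, 0.2973]
eef_rot: [-0.0, 0.053, 0.999, 0.0]
wrist_force: [-0.4, -0.2, -1.3]
opening: 0.171
grasp_force: 58.6
```

```bash
python3 m3.py w13 1
python3 - <<'E'
from rel import *
c=dict(np.load("w13.npz")); p,M,s=pose(); f=flange_center(c,p[:2],.1057); q,z=f[0],f[1]; P=cloud(c); d=P[...,:2]-q; lx=d@M[:2,0]; ly=d@M[:2,1]; h=P[...,2]-(z-.027)
w=(h>.001)&(h<.0195)&(lx>.012)&(lx<.032)&(abs(ly)<.03)&(c["depth"]>0)
print([(int(y*1000),int(k.sum()),(np.median(lx[k])*1000).round(1)) for y in np.arange(-.024,.025,.003) for k in [w&(abs(ly-y)<.0015)] if k.any()])
k=w&(abs(ly)<.016); print("slope deg",np.degrees(np.polyfit(ly[k],lx[k],1)[0]))
E
```

```text
t 38.35 tcp [ 0.6001 -0.1142  0.2973] x [-9.945e-01  1.049e-01  3.000e-04] z [-3.e-04  1.e-04 -1.e+00] op 0.171 F [-0.4 -0.2 -1.3] grip 58.6 q6 -1.85
(array([ 0.59987325, -0.11437989]), np.float64(0.10667825766140714), 273, np.int64(155)) bottom 0.07967825766140714
{'n': 121, 'q': array([ 0.6007, -0.1144]), 'yaw': np.float64(85.0), 'ribn': np.int64(0), 'rib': None, 'darkn': np.int64(0), 'dark': None}
mouth [ 0.59948457 -0.11444059] tool move mm [ 0.38 -0.1  -0.  ] yaw tool deg 173.98
[(-18, 12, np.float64(15.8)), (-15, 30, np.float64(15.9)), (-12, 13, np.float64(15.9)), (-9, 2, np.float64(16.0)), (5, 1, np.float64(16.5)), (8, 8, np.float64(16.2)), (11, 15, np.float64(16.3)), (14, 37, np.float64(16.4)), (17, 4, np.float64(16.3))]
slope deg 1.0825545728029358
```

Request:
send_rows([
  [[0.01,0,0,0,0,0.16],[0,0,0.5,0,0,0],[0,0,0.5,0,0,0],[0,0,0.5,0,0,0],[0,0,0,0,0,0],[0,0,0,0,0,0],[0,0,0.1,0,0,0],[0,0,0.1,0,0,0]],
])

```text
time_s: 39.07
eef_pos: [0.6011, -0.1145, 0.2476]
eef_rot: [0.001, 0.06, 0.998, -0.0]
wrist_force: [-0.3, -1.2, -1.0]
opening: 0.173
grasp_force: 58.6
```

Request:
send_rows([
  [[0,0,0.1,0,0,0],[0,0,0.1,0,0,0],[0,0,0.1,0,0,0],[0,0,0,0,0,0],[0,0,0,0,0,0]],
])

```text
time_s: 39.48
eef_pos: [0.6004, -0.1141, 0.2369]
eef_rot: [-0.0, 0.06, 0.998, 0.0]
wrist_force: [-1.2, 0.3, -2.4]
opening: 0.174
grasp_force: 58.8
```

Request:
send_rows([
  [[0,0,0.1,0,0,0],[0,0,0.1,0,0,0],[0,0,0.1,0,0,0],[0,0,0.1,0,0,0],[0,0,0.08,0,0,0],[0,0,0,0,0,0],[0,0,0,0,0,0],[0,0,0,0,0,0]],
])

```text
time_s: 40.15
eef_pos: [0.6004, -0.1142, 0.224]
eef_rot: [-0.0, 0.06, 0.998, -0.0]
wrist_force: [-6.8, 0.4, 9.7]
opening: 0.175
grasp_force: 60.0
```

Run:
```python
from rel import *
rep(); c=imaging.camera("wrist"); p,M,s=pose()
print(flange_center(c,p[:2],.034))
```

```text
t 40.15 tcp [ 0.6004 -0.1142  0.224 ] x [-9.927e-01  1.203e-01  4.000e-04] z [-4.e-04 -1.e-04 -1.e+00] op 0.175 F [-6.8  0.4  9.7] grip 60.0 q6 -1.83
(array([ 0.59969773, -0.1141422 ]), np.float64(0.03295128643588083), 351, np.int64(212))
```

Request:
send_rows([
  [[0,0,0,0,0,0],[0,0,0,0,0,0],[0,0,0,0,0,0],[0,0,0,0,0,0],[0,0,-0.3,0,0,0],[0,0,-1,0,0,0],[0,0,-1,0,0,0],[0,0,-1,0,0,0]],
], jaw=0.45)

```text
time_s: 40.87
eef_pos: [0.6003, -0.1141, 0.3231]
eef_rot: [-0.0, 0.06, 0.998, 0.0]
wrist_force: [0.2, -1.3, 0.8]
opening: 0.451
grasp_force: 0.0
```

Request:
send_rows([
  [[0.11,-0.91,0,0,0,0],[0.11,-0.91,0,0,0,0],[0.11,-0.91,0,0,0,0],[0,0,0,0,0,0],[0,0,0,0,0,0],[0,0,0,0,0,0],[0,0,0,0,0,0]],
])

```text
time_s: 41.45
eef_pos: [0.5809, -0.1935, 0.3219]
eef_rot: [-0.0, 0.06, 0.998, 0.0]
wrist_force: [-0.1, 0.2, -0.2]
opening: 0.453
grasp_force: 0.0
```

```bash
cat > screws.py <<'E'
from rel import *
def screws(c,b=(.5911,-.194),a=-.105):
    P=cloud(c); X,_=planexy(c,.0485); ok=c["depth"]>0
    for k in (1,0,-1):
        ex=np.array([np.cos(a),np.sin(a)]); ey=np.array([-ex[1],ex[0]]); s0=np.array(b)+k*.08*ey-.045*ex
        near=np.hypot(*(X[...,:2]-s0).transpose(2,0,1))<.014
        h=((P[...,2]>.0455)&(P[...,2]<.052)&ok)[near]; q=X[near][:,:2]
        def cost(p):
            d=q-p[:2]; t=abs(-np.sin(p[2])*d[:,0]+np.cos(p[2])*d[:,1]); sd=np.maximum(np.hypot(*d.T)-.010,.003-t)
            return ((1/(1+np.exp(np.clip(sd/.0005,-40,40)))-h)**2).sum()
        best=min((minimize(cost,[*s0,t],method="Nelder-Mead",options=dict(initial_simplex=np.array([[*s0,t],[s0[0]+.002,s0[1],t],[s0[0],s0[1]+.002,t],[*s0,t+.15]]))) for t in np.radians(np.arange(-20,160,20))),key=lambda r:r.fun)
        d=P[...,:2]-best.x[:2]; r=np.hypot(d[...,0],d[...,1]); tab=ok&(abs(P[...,2]-.0385)<.003)&(r>.014)&(r<.031)
        t=np.degrees(np.arctan2(*np.median(d[tab],0)[::-1])) if tab.any() else None
        print("screw",k,"nominal",s0.round(4),"fit",best.x[:2].round(4),"slot deg",(np.degrees(best.x[2])%180).round(1),"cost",round(best.fun,1),near.sum(),"tab deg",t,tab.sum())
if __name__=="__main__":
    rep(); c=imaging.camera("wrist"); np.savez("ws.npz",**c); screws(c); P=cloud(c)
    for k in (1,0,-1):
        m=np.array([.5911,-.194])+k*.08*np.array([.1048,.9945]); print(flange_center(c,m,.033))
    q=(.4248,-.318); w=(P[...,2]>.088)&(np.hypot(P[...,0]-q[0],P[...,1]-q[1])<.04)
    if w.sum()>50: print("key",w.sum(),cv2.minAreaRect((P[w][:,:2]*1000).astype(np.float32)))
E
python3 screws.py
```

```text
t 41.45 tcp [ 0.5809 -0.1935  0.3219] x [-0.9928  0.1198  0.    ] z [-0.e+00  4.e-04 -1.e+00] op 0.453 F [-0.1  0.2 -0.2] grip 0.0 q6 -1.97
screw 1 nominal [ 0.5547 -0.1097] fit [ 0.5545 -0.1102] slot deg 67.3 cost 129.4 1113 tab deg 67.38047052967309 268
screw 0 nominal [ 0.5463 -0.1893] fit [ 0.5461 -0.1893] slot deg 66.8 cost 118.0 1122 tab deg 66.7925114506539 268
screw -1 nominal [ 0.538  -0.2688] fit [ 0.5377 -0.2684] slot deg 67.0 cost 134.6 1109 tab deg 67.35773806072018 274
(array([ 0.59927578, -0.11446596]), np.float64(0.03295176435674191), 397, np.int64(164))
(array([ 0.5894746 , -0.19370021]), np.float64(0.03286735731463805), 286, np.int64(184))
(array([ 0.58316252, -0.27377993]), np.float64(0.03283254454383469), 293, np.int64(185))
key 582 ((441.3397521972656, -323.0468444824219), (15.88724136352539, 9.383520126342773), 88.0533447265625)
```

Request:
send_rows([
  [[0,0,0,0,0,0.7],[0,0,0,0,0,0.7],[0,0,0,0,0,0.7],[0.5,-0.8,0,0,0,0],[0.5,-0.8,0,0,0,0],[0.5,-0.8,0,0,0,0],[0.5,-0.8,0,0,0,0],[0.5,-0.8,0,0,0,0]],
])

```text
time_s: 42.17
eef_pos: [0.4703, -0.283, 0.3219]
eef_rot: [0.0, 0.164, 0.987, 0.0]
wrist_force: [-0.2, -0.8, 0.2]
opening: 0.448
grasp_force: 0.0
```

Request:
send_rows([
  [[0.5,-0.8,0,0,0,0],[0.5,-0.8,0,0,0,0],[0,0,0,0,0,0],[0,0,0,0,0,0],[0,0,0,0,0,0],[0,0,0,0,0,0],[0,0,0,0,0,0]],
])

```text
time_s: 42.75
eef_pos: [0.4277, -0.3182, 0.3218]
eef_rot: [0.0, 0.164, 0.987, 0.0]
wrist_force: [-0.8, 0.2, 0.6]
opening: 0.452
grasp_force: 0.0
```

```bash
cat > key.py <<'E'
from rel import *
rep(); c=imaging.camera("wrist"); np.savez("wk.npz",**c); P=cloud(c)
q=(.4248,-.318)
for lo,hi in ((.088,.099),(.046,.054)):
    w=(P[...,2]>lo)&(P[...,2]<hi)&(np.hypot(P[...,0]-q[0],P[...,1]-q[1])<(.04 if lo>.08 else .045)); m=cv2.morphologyEx(w.astype(np.uint8),cv2.MORPH_OPEN,np.ones((3,3))); n,lab,st,_=cv2.connectedComponentsWithStats(m); i=1+st[1:,4].argmax(); w=lab==i
    print(w.sum(),cv2.minAreaRect((P[w][:,:2]*1000).astype(np.float32)),np.median(P[w][:,2]).round(4),"bgr",c["image"][w].mean(0).round())
E
python3 key.py
```

```text
t 42.75 tcp [ 0.4277 -0.3182  0.3218] x [-0.9464  0.323   0.    ] z [ 1.e-04  2.e-04 -1.e+00] op 0.452 F [-0.8  0.2  0.6] grip 0.0 q6 -2.1
1354 ((423.7350769042969, -318.3455810546875), (13.537755966186523, 43.568660736083984), 70.6497573852539) 0.0948 bgr [41. 40. 40.]
4606 ((424.46240234375, -318.7561950683594), (60.19186019897461, 60.927799224853516), 70.37076568603516) 0.0503 bgr [122. 123. 122.]
```

Request:
send_rows([
  [[0.115,-0.045,0,0,0,0.11],[0,0,0,0,0,0],[0,0,0,0,0,0],[0,0,0.58,0,0,0],[0,0,0.58,0,0,0],[0,0,0.58,0,0,0],[0,0,0.58,0,0,0],[0,0,0.58,0,0,0]],
])

```text
time_s: 43.47
eef_pos: [0.4232, -0.3192, 0.2342]
eef_rot: [0.0, 0.17, 0.985, -0.0]
wrist_force: [-0.4, -0.8, -0.5]
opening: 0.45
grasp_force: 0.0
```

Request:
send_rows([
  [[0,0,0,0,0,0],[0,0,0,0,0,0],[0,0,0,0,0,0]],
])

```text
time_s: 43.72
eef_pos: [0.4235, -0.3196, 0.2357]
eef_rot: [0.0, 0.17, 0.985, -0.0]
wrist_force: [-0.8, 0.0, -0.5]
opening: 0.448
grasp_force: 0.0
```

Request:
send_rows([
  [[0,0,0,0,0,0],[0,0,0,0,0,0],[0,0,0,0,0,0],[0,0,0,0,0,0],[0,0,0,0,0,0],[0,0,0,0,0,0],[0,0,0,0,0,0],[0,0,0,0,0,0]],
], jaw=0)

```text
time_s: 44.38
eef_pos: [0.4236, -0.3197, 0.2362]
eef_rot: [0.001, 0.17, 0.985, -0.001]
wrist_force: [-1.0, 0.6, 5.9]
opening: 0.153
grasp_force: 58.8
```

```bash
python3 -c "
from rel import *
rep()"
```

```text
t 44.38 tcp [ 0.4236 -0.3197  0.2362] x [-0.9422  0.3351 -0.0019] z [ 0.0014 -0.0017 -1.    ] op 0.153 F [-1.   0.6  5.9] grip 58.8 q6 -2.1
```

Request:
send_rows([
  [[0,0,-0.3,0,0,0],[0,0,-0.5,0,0,0],[0,0,-0.6,0,0,0],[0,0,-0.6,0,0,0],[0,0,-0.5,0,0,0],[0,0,0,0,0,0],[0,0,0,0,0,0.96],[0,0,0,0,0,0.96]],
])

```text
time_s: 45.05
eef_pos: [0.423, -0.319, 0.3097]
eef_rot: [-0.0, 0.266, 0.964, 0.0]
wrist_force: [-0.6, 0.7, -0.5]
opening: 0.155
grasp_force: 58.5
```

Request:
send_rows([
  [[0,0,0,0,0,0.96],[0,0,0,0,0,0.96],[0,0,0,0,0,0.96],[0,0,0,0,0,0.96],[0,0,0,0,0,0.96],[0,0,0,0,0,0.96],[0,0,0,0,0,0.96],[0,0,0,0,0,0.96]],
])

```text
time_s: 45.72
eef_pos: [0.4229, -0.3189, 0.309]
eef_rot: [-0.001, 0.608, 0.794, 0.0]
wrist_force: [-0.4, 0.4, -0.4]
opening: 0.152
grasp_force: 58.5
```

Request:
send_rows([
  [[0,0,0,0,0,0.96],[0,0,0,0,0,0.96],[0,0,0,0,0,0.96],[0,0,0,0,0,0.96],[0,0,0,0,0,0.96],[0,0,0,0,0,0.96],[0,0,0,0,0,0.96],[0,0,0,0,0,0]],
])

```text
time_s: 46.38
eef_pos: [0.4229, -0.3189, 0.309]
eef_rot: [-0.001, 0.835, 0.55, -0.0]
wrist_force: [0.6, -0.1, -0.7]
opening: 0.156
grasp_force: 58.5
```

Request:
send_rows([
  [[0.76,0.71,0,0,0,0],[0.76,0.71,0,0,0,0],[0.76,0.71,0,0,0,0],[0.76,0.71,0,0,0,0],[0,0,0,0,0,0],[0,0,0,0,0,0],[0,0,0,0,0,0],[0,0,0,0,0,0]],
])

```text
time_s: 47.05
eef_pos: [0.5365, -0.269, 0.3093]
eef_rot: [-0.001, 0.834, 0.552, -0.0]
wrist_force: [0.1, 0.2, -0.5]
opening: 0.152
grasp_force: 58.8
```

```bash
cat > held.py <<'E'
from rel import *
import sys
tx,ty=float(sys.argv[1]),float(sys.argv[2])
rep(); c=imaging.camera("wrist"); np.savez("wh.npz",**c); P=cloud(c); p,M,s=pose(); L=(P-p)@M
# handle top/sides in the tool frame: handle between tcp+ (.2292-.088) and (.2292-.043)
ok=(c["depth"]>0)&(abs(L[...,1])<.02)&(abs(L[...,0])<.04)
for lo,hi,n in ((.15,.186,"handle"),(.192,.217,"shank"),(.221,.229,"blade")):
    w=ok&(L[...,2]>lo)&(L[...,2]<hi)
    if w.sum()>5: print(n,w.sum(),"x",np.percentile(L[w][:,0],[2,50,98]).round(4),"y",np.percentile(L[w][:,1],[2,50,98]).round(4))
print("yaw",np.degrees(np.arctan2(M[1,0],M[0,0])).round(2),"tip z",(p[2]-.2292).round(4)); go((tx,ty,p[2]))
E
python3 held.py .5378 -.2686
```

```text
t 47.05 tcp [ 0.5365 -0.269   0.3093] x [3.917e-01 9.201e-01 1.000e-04] z [-1.1e-03  5.0e-04 -1.0e+00] op 0.152 F [ 0.1  0.2 -0.5] grip 58.8 q6 -0.26
handle 2002 x [0.0063 0.0111 0.0217] y [-0.0191 -0.0005  0.0185]
blade 27 x [0.006  0.0064 0.0069] y [-0.0023 -0.001   0.0009]
yaw 66.9 tip z 0.0803
tool shift mm [ 1.  1. -0.]
```

Request:
send_rows([
  [[0.035,0.04,0,0,0,0],[0,0,0.4,0,0,0],[0,0,0.4,0,0,0],[0,0,0,0,0,0],[0,0,0,0,0,0],[0,0,0.1,0,0,0],[0,0,0.1,0,0,0],[0,0,0.1,0,0,0]],
])

```text
time_s: 47.77
eef_pos: [0.539, -0.2683, 0.2769]
eef_rot: [0.0, 0.834, 0.551, 0.0]
wrist_force: [0.2, -0.5, -0.9]
opening: 0.153
grasp_force: 58.8
```

Request:
send_rows([
  [[0,0,0.1,0,0,0],[0,0,0,0,0,0],[0,0,0,0,0,0],[0,0,0,0,0,0]],
])

```text
time_s: 48.1
eef_pos: [0.5389, -0.2683, 0.274]
eef_rot: [0.0, 0.834, 0.551, 0.0]
wrist_force: [0.5, 0.2, -0.6]
opening: 0.156
grasp_force: 58.8
```

```bash
python3 held.py .5378 -.2686
```

```text
t 48.1 tcp [ 0.5389 -0.2683  0.274 ] x [ 3.921e-01  9.199e-01 -1.000e-04] z [ 2.e-04 -1.e-04 -1.e+00] op 0.156 F [ 0.5  0.2 -0.6] grip 58.8 q6 -0.26
handle 1983 x [0.0061 0.011  0.0216] y [-0.0191 -0.0005  0.0185]
blade 255 x [0.0003 0.0064 0.0091] y [-0.0099 -0.001   0.0084]
yaw 66.91 tip z 0.0449
tool shift mm [-0.7 -0.9 -0. ]
```

Request:
send_rows([
  [[0,-0.015,0.1,0,0,0],[0,0,0.08,0,0,0],[0,0,0,0,0,0],[0,0,0,0,0,0.6],[0,0,0,0,0,0.6],[0,0,0,0,0,0.6],[0,0,0,0,0,0.6],[0,0,0,0,0,0.6]],
])

```text
time_s: 48.82
eef_pos: [0.5386, -0.2683, 0.2687]
eef_rot: [0.0, 0.908, 0.419, 0.0]
wrist_force: [-0.2, -0.3, 0.9]
opening: 0.155
grasp_force: 59.0
```

Request:
send_rows([
  [[0,0,0,0,0,0.6],[0,0,0,0,0,0.6],[0,0,0,0,0,0.6],[0,0,0,0,0,0.6],[0,0,0,0,0,0.6],[0,0,0,0,0,0.6],[0,0,0,0,0,0.6],[0,0,0,0,0,0.6]],
])

```text
time_s: 49.48
eef_pos: [0.5387, -0.2684, 0.2687]
eef_rot: [0.001, 0.982, 0.191, 0.0]
wrist_force: [1.5, -1.1, 0.1]
opening: 0.154
grasp_force: 58.9
```

Request:
send_rows([
  [[0,0,0,0,0,0.6],[0,0,0,0,0,0.6],[0,0,0,0,0,0.6],[0,0,0,0,0,0.6],[0,0,0,0,0,0.6],[0,0,0,0,0,0.6],[0,0,0,0,0,0.6],[0,0,0,0,0,0.6]],
])

```text
time_s: 50.15
eef_pos: [0.5387, -0.2685, 0.2687]
eef_rot: [0.001, 0.999, -0.048, 0.001]
wrist_force: [0.8, -1.1, -0.1]
opening: 0.153
grasp_force: 58.9
```

```bash
python3 held.py .5378 -.2686; python3 -c "
from rel import *
print(status.get_obs()['torque'])"
```

```text
t 50.15 tcp [ 0.5387 -0.2685  0.2687] x [ 0.9955 -0.095   0.0013] z [ 0.0012 -0.0014 -1.    ] op 0.153 F [ 0.8 -1.1 -0.1] grip 58.9 q6 1.01
handle 2076 x [0.0057 0.0106 0.0389] y [-0.019   0.0002  0.019 ]
blade 185 x [-0.0036  0.0071  0.0241] y [-0.0109 -0.0016  0.0111]
yaw -5.65 tip z 0.0395
tool shift mm [-0.8  0.2 -0. ]
[-0.3791084  -0.17186246  0.02400363]
```

Request:
send_rows([
  [[0,0,0,0,0,0.3],[0,0,0,0,0,0.3],[0,0,0,0,0,0.3],[0,0,0,0,0,0.3],[0,0,0,0,0,0.3],[0,0,0,0,0,0.3],[0,0,0,0,0,0],[0,0,0,0,0,0]],
])

```text
time_s: 50.87
eef_pos: [0.5386, -0.2685, 0.2687]
eef_rot: [0.001, 0.991, -0.135, 0.001]
wrist_force: [0.6, -2.3, -0.7]
opening: 0.158
grasp_force: 58.8
```

```bash
python3 -c "
from rel import *
rep();print(status.get_obs()['torque'])
import screws
c=imaging.camera('wrist'); screws.screws(c)"
```

```text
t 50.87 tcp [ 0.5386 -0.2685  0.2687] x [ 0.9636 -0.2673  0.0012] z [ 0.001  -0.0012 -1.    ] op 0.158 F [ 0.6 -2.3 -0.7] grip 58.8 q6 1.18
[-0.5837633  -0.25330927 -0.01416456]
screw 1 nominal [ 0.5547 -0.1097] fit [ 0.5554 -0.1113] slot deg 68.6 cost 217.8 1288 tab deg 66.81462108027704 285
screw 0 nominal [ 0.5463 -0.1893] fit [ 0.5467 -0.1899] slot deg 67.3 cost 209.4 1384 tab deg 66.6031149568498 348
screw -1 nominal [ 0.538  -0.2688] fit [ 0.5509 -0.2701] slot deg 167.5 cost 164.0 1477 tab deg -147.51443995552822 82
```

Request:
send_rows([
  [[0,0,0,0,0,0.3],[0,0,0,0,0,0.3],[0,0,0,0,0,0],[0,0,0,0,0,0],[0,0,0,0,0,0]],
])

```text
time_s: 51.33
eef_pos: [0.5386, -0.2684, 0.2687]
eef_rot: [0.0, 0.986, -0.165, 0.0]
wrist_force: [1.6, -3.8, -0.1]
opening: 0.157
grasp_force: 58.8
```

```bash
python3 -c "
from rel import *
rep();print(status.get_obs()['torque'])
c=imaging.camera('wrist');P=cloud(c);s=np.array([.5378,-.2686]);d=P[...,:2]-s;r=np.hypot(d[...,0],d[...,1])
w=(abs(P[...,2]-.0385)<.003)&(r>.012)&(r<.031)&(c['depth']>0);a=np.degrees(np.arctan2(d[...,1],d[...,0]))[w];print(w.sum(),np.percentile(a,[5,25,50,75,95]).round(1),np.percentile(r[w],[5,50,95]).round(4))"
```

```text
t 51.33 tcp [ 0.5386 -0.2684  0.2687] x [ 0.9457 -0.3249  0.0011] z [ 8.0e-04 -1.1e-03 -1.0e+00] op 0.157 F [ 1.6 -3.8 -0.1] grip 58.8 q6 1.24
[-0.91702943 -0.34487483 -0.01985341]
421 [-58.7 -16.5  -9.5  -0.5   9.1] [0.0122 0.019  0.0272]
```

Request:
send_rows([
  [[0,0,0,0,0,0.3],[0,0,0,0,0,0.3],[0,0,0,0,0,0],[0,0,0,0,0,0],[0,0,0,0,0,0]],
])

```text
time_s: 51.8
eef_pos: [0.5385, -0.2684, 0.2687]
eef_rot: [0.0, 0.981, -0.194, 0.0]
wrist_force: [2.8, -5.3, 0.4]
opening: 0.155
grasp_force: 58.9
```

```bash
cat > tab.py <<'E'
from rel import *
import sys
def tab(c,s):
    P=cloud(c);d=P[...,:2]-s;r=np.hypot(d[...,0],d[...,1])
    a=np.degrees(np.arctan2(d[...,1],d[...,0])); w=(abs(P[...,2]-.0385)<.0025)&(r>.017)&(r<.029)&(c['depth']>0)
    h,e=np.histogram(a[w],np.arange(-90,95,5)); i=h.argmax(); m=e[i]+2.5; k=w&(abs(a-m)<20); return w.sum(),k.sum(),a[k].mean().round(1),(a[k].min().round(1),a[k].max().round(1))
if __name__=="__main__":
    rep();print(status.get_obs()['torque']); c=imaging.camera('wrist'); np.savez("wt.npz",**c); cv2.imwrite("pics/wt.png",c["image"])
    for s in ((.5378,-.2686),(.5462,-.1893),(.5546,-.1099)): print(tab(c,np.array(s)))
E
python3 tab.py
```

```text
t 51.8 tcp [ 0.5385 -0.2684  0.2687] x [ 9.247e-01 -3.807e-01  9.000e-04] z [ 6.e-04 -1.e-03 -1.e+00] op 0.155 F [ 2.8 -5.3  0.4] grip 58.9 q6 1.3
[-1.11538098 -0.37239692  0.1101597 ]
(np.int64(262), np.int64(260), np.float64(-7.9), (np.float64(-22.9), np.float64(7.1)))
(np.int64(260), np.int64(242), np.float64(64.1), (np.float64(50.0), np.float64(77.2)))
(np.int64(227), np.int64(216), np.float64(63.8), (np.float64(48.4), np.float64(77.1)))
```

Request:
send_rows([
  [[0,0,0,0,0,-0.5],[0,0,0,0,0,-0.5],[0,0,0,0,0,-0.5],[0,0,0,0,0,0],[0,0,-0.3,0,0,0],[0,0,-0.5,0,0,0],[0,0,-0.5,0,0,0],[0,0,0,0,0,0]],
])

```text
time_s: 52.52
eef_pos: [0.5389, -0.2678, 0.3098]
eef_rot: [0.0, 0.993, -0.121, 0.001]
wrist_force: [1.4, 0.7, 0.7]
opening: 0.155
grasp_force: 59.3
```

Request:
send_rows([
  [[0,0,0,0,0,-0.95],[0,0,0,0,0,-0.95],[0,0,0,0,0,-0.95],[0,0,0,0,0,-0.95],[0,0,0,0,0,-0.95],[0,0,0,0,0,-0.95],[0,0,0,0,0,-0.95],[0,0,0,0,0,-0.95]],
])

```text
time_s: 53.18
eef_pos: [0.5378, -0.2672, 0.3059]
eef_rot: [-0.002, 0.966, 0.258, -0.001]
wrist_force: [-0.7, 0.3, -0.4]
opening: 0.156
grasp_force: 59.2
```

Request:
send_rows([
  [[0,0,0,0,0,-0.95],[0,0,0,0,0,-0.95],[0,0,0,0,0,-0.95],[0,0,0,0,0,-0.95],[0,0,0,0,0,-0.95],[0,0,0,0,0,-0.95],[0,0,0,0,0,-0.4],[0,0,0,0,0,0]],
])

```text
time_s: 53.85
eef_pos: [0.5379, -0.2673, 0.306]
eef_rot: [-0.002, 0.845, 0.535, -0.0]
wrist_force: [0.7, -0.4, -0.7]
opening: 0.156
grasp_force: 59.2
```

```bash
cat >> held.py <<'E'
# handle yaw in the tool frame: near face of the handle is seen (tool x ~ +.022): slope of x over y on the shank/handle end face
w=ok&(L[...,2]>.165)&(L[...,2]<.186)&(L[...,0]>.017)&(L[...,0]<.026)&(abs(L[...,1])<.0075)
if w.sum()>20: print("end face n",w.sum(),"x med",np.median(L[w][:,0]).round(4),"y",np.percentile(L[w][:,1],[2,98]).round(4),"slope deg",np.degrees(np.polyfit(L[w][:,1],L[w][:,0],1)[0]).round(1))
E
python3 held.py .5462 -.1893; python3 tab.py
```

```text
t 53.85 tcp [ 0.5379 -0.2673  0.306 ] x [0.4277 0.9039 0.0013] z [-0.0024  0.0026 -1.    ] op 0.156 F [ 0.7 -0.4 -0.7] grip 59.2 q6 -0.22
handle 1986 x [0.0063 0.0111 0.0216] y [-0.0191 -0.0006  0.0184]
blade 25 x [0.0061 0.0064 0.007 ] y [-0.0024 -0.0005  0.0007]
yaw 64.54 tip z 0.077
tool shift mm [ 74.  -26.1   0.2]
end face n 411 x med 0.021 y [-0.0073  0.0058] slope deg -0.9
t 53.9 tcp [ 0.538  -0.2674  0.3062] x [0.4298 0.9029 0.0011] z [-0.0021  0.0022 -1.    ] op 0.151 F [ 0.3  0.1 -0.6] grip 59.2 q6 -0.21
[ 0.0335701   0.01910408 -0.0557193 ]
(np.int64(212), np.int64(200), np.float64(-4.6), (np.float64(-17.4), np.float64(9.2)))
(np.int64(291), np.int64(287), np.float64(66.5), (np.float64(52.5), np.float64(81.4)))tab.py:6: RuntimeWarning: Mean of empty slice.
  h,e=np.histogram(a[w],np.arange(-90,95,5)); i=h.argmax(); m=e[i]+2.5; k=w&(abs(a-m)<20); return w.sum(),k.sum(),a[k].mean().round(1),(a[k].min().round(1),a[k].max().round(1))
  ret = ret.dtype.type(ret / rcount)
Traceback (most recent call last):
  File "tab.py", line 9, in <module>
    for s in ((.5378,-.2686),(.5462,-.1893),(.5546,-.1099)): print(tab(c,np.array(s)))
                                                                   ~~~^^^^^^^^^^^^^^^
  File "tab.py", line 6, in tab
    h,e=np.histogram(a[w],np.arange(-90,95,5)); i=h.argmax(); m=e[i]+2.5; k=w&(abs(a-m)<20); return w.sum(),k.sum(),a[k].mean().round(1),(a[k].min().round(1),a[k].max().round(1))
                                                                                                                                          ~~~~~~~~^^
ValueError: zero-size array to reduction operation minimum which has no identity
```

Request:
send_rows([
  [[0,0,0,0,0,-0.4],[0.83,-0.257,0,0,0,0],[0.83,-0.257,0,0,0,0],[0.83,-0.257,0,0,0,0],[0,0,0,0,0,0],[0,0,0,0,0,0],[0,0,0,0,0,0],[0,0,0,0,0,0]],
])

```text
time_s: 54.62
eef_pos: [0.5464, -0.191, 0.3074]
eef_rot: [0.0, 0.835, 0.551, -0.0]
wrist_force: [-0.9, -0.1, -0.5]
opening: 0.158
grasp_force: 59.2
```

```bash
python3 held.py .5462 -.1893
```

```text
t 54.62 tcp [ 0.5464 -0.191   0.3074] x [ 3.933e-01  9.194e-01 -2.000e-04] z [-0.e+00 -2.e-04 -1.e+00] op 0.158 F [-0.9 -0.1 -0.5] grip 59.2 q6 -0.14
handle 1974 x [0.0063 0.0111 0.0217] y [-0.0191 -0.0005  0.0186]
blade 26 x [0.006  0.0064 0.0069] y [-0.0023 -0.0007  0.0009]
yaw 66.83 tip z 0.0782
tool shift mm [ 1.7 -0.9 -0. ]
end face n 403 x med 0.0211 y [-0.0071  0.0059] slope deg -1.1
```

Request:
send_rows([
  [[0.055,-0.015,0,0,0,0],[0,0,0.4,0,0,0],[0,0,0.4,0,0,0],[0,0,0,0,0,0],[0,0,0,0,0,0],[0,0,0.1,0,0,0],[0,0,0.1,0,0,0],[0,0,0.1,0,0,0]],
])

```text
time_s: 55.33
eef_pos: [0.5468, -0.1887, 0.2745]
eef_rot: [0.0, 0.834, 0.551, 0.0]
wrist_force: [-0.3, 0.9, -0.4]
opening: 0.154
grasp_force: 59.2
```

Request:
send_rows([
  [[0,0,0.1,0,0,0],[0,0,0,0,0,0],[0,0,0,0,0,0],[0,0,0,0,0,0]],
])

```text
time_s: 55.67
eef_pos: [0.5467, -0.1886, 0.2716]
eef_rot: [0.0, 0.834, 0.551, 0.0]
wrist_force: [0.4, -0.2, -0.8]
opening: 0.157
grasp_force: 59.2
```

Request:
send_rows([
  [[0,0,0.1,0,0,0],[0,0,0,0,0,0],[0,0,0,0,0,0.6],[0,0,0,0,0,0.6],[0,0,0,0,0,0.6],[0,0,0,0,0,0.6],[0,0,0,0,0,0.6],[0,0,0,0,0,0.6]],
])

```text
time_s: 56.33
eef_pos: [0.5469, -0.1889, 0.2687]
eef_rot: [0.001, 0.92, 0.392, 0.0]
wrist_force: [1.0, -1.3, -1.1]
opening: 0.157
grasp_force: 59.3
```

Request:
send_rows([
  [[0,0,0,0,0,0.6],[0,0,0,0,0,0.6],[0,0,0,0,0,0.6],[0,0,0,0,0,0.6],[0,0,0,0,0,0.6],[0,0,0,0,0,0.6],[0,0,0,0,0,0.6],[0,0,0,0,0,0.6]],
])

```text
time_s: 57.0
eef_pos: [0.5469, -0.1889, 0.2687]
eef_rot: [0.001, 0.987, 0.162, 0.0]
wrist_force: [1.3, -1.2, -1.3]
opening: 0.151
grasp_force: 59.2
```

Request:
send_rows([
  [[0,0,0,0,0,0.6],[0,0,0,0,0,0.6],[0,0,0,0,0,0.6],[0,0,0,0,0,0.6],[0,0,0,0,0,0.6],[0,0,0,0,0,0.6],[0,0,0,0,0,0.6],[0,0,0,0,0,0.6]],
])

```text
time_s: 57.67
eef_pos: [0.5469, -0.189, 0.2687]
eef_rot: [0.001, 0.997, -0.077, 0.001]
wrist_force: [1.6, -2.3, -0.9]
opening: 0.153
grasp_force: 59.2
```

Request:
send_rows([
  [[0,0,0,0,0,0.3],[0,0,0,0,0,0.3],[0,0,0,0,0,0.3],[0,0,0,0,0,0.3],[0,0,0,0,0,0.3],[0,0,0,0,0,0.3],[0,0,0,0,0,0],[0,0,0,0,0,0]],
])

```text
time_s: 58.33
eef_pos: [0.5469, -0.189, 0.2687]
eef_rot: [0.0, 0.986, -0.165, 0.001]
wrist_force: [1.7, -2.4, -0.9]
opening: 0.157
grasp_force: 59.2
```

```bash
python3 held.py .5462 -.1893|grep yaw;sed -i 's/for s in ((.*$/for s in ((.5378,-.2686),(.5462,-.1893),(.5546,-.1099)):\n        try: print(tab(c,np.array(s)))\n        except ValueError: print("unseen")/' tab.py; python3 tab.py 2>/dev/null
```

```text
yaw -18.98 tip z 0.0395
t 58.38 tcp [ 0.5469 -0.189   0.2687] x [ 0.9456 -0.3253  0.0012] z [ 9.0e-04 -1.1e-03 -1.0e+00] op 0.152 F [ 1.1 -3.  -0.7] grip 59.2 q6 1.36
[-0.59676001 -0.28227646  0.02745414]
(np.int64(337), np.int64(337), np.float64(-5.5), (np.float64(-22.7), np.float64(10.9)))
(np.int64(213), np.int64(208), np.float64(-8.3), (np.float64(-21.2), np.float64(7.4)))
(np.int64(259), np.int64(241), np.float64(64.4), (np.float64(48.6), np.float64(77.3)))
```

Request:
send_rows([
  [[0,0,0,0,0,0.3],[0,0,0,0,0,0.3],[0,0,0,0,0,0.2],[0,0,0,0,0,0],[0,0,0,0,0,0],[0,0,0,0,0,0]],
])

```text
time_s: 58.93
eef_pos: [0.5468, -0.1889, 0.2687]
eef_rot: [0.0, 0.979, -0.204, 0.0]
wrist_force: [1.5, -4.5, 0.2]
opening: 0.156
grasp_force: 59.2
```

```bash
python3 tab.py 2>/dev/null
```

```text
t 58.93 tcp [ 0.5468 -0.1889  0.2687] x [ 0.9166 -0.3998  0.001 ] z [ 6.e-04 -9.e-04 -1.e+00] op 0.156 F [ 1.5 -4.5  0.2] grip 59.2 q6 1.44
[-1.00523395 -0.31935501  0.14344834]
(np.int64(339), np.int64(319), np.float64(-5.0), (np.float64(-17.5), np.float64(10.8)))
(np.int64(244), np.int64(240), np.float64(-8.0), (np.float64(-21.5), np.float64(7.3)))
(np.int64(245), np.int64(236), np.float64(64.7), (np.float64(51.6), np.float64(77.5)))
```

Request:
send_rows([
  [[0,0,0,0,0,-0.5],[0,0,0,0,0,-0.5],[0,0,0,0,0,-0.5],[0,0,0,0,0,0],[0,0,-0.3,0,0,0],[0,0,-0.5,0,0,0],[0,0,-0.5,0,0,0],[0,0,0,0,0,0]],
])

```text
time_s: 59.65
eef_pos: [0.5472, -0.1883, 0.31]
eef_rot: [-0.0, 0.991, -0.131, 0.001]
wrist_force: [1.2, -0.1, -0.5]
opening: 0.155
grasp_force: 59.3
```

Request:
send_rows([
  [[0,0,0,0,0,-0.95],[0,0,0,0,0,-0.95],[0,0,0,0,0,-0.95],[0,0,0,0,0,-0.95],[0,0,0,0,0,-0.95],[0,0,0,0,0,-0.95],[0,0,0,0,0,-0.95],[0,0,0,0,0,-0.95]],
])

```text
time_s: 60.32
eef_pos: [0.5461, -0.1878, 0.3061]
eef_rot: [-0.001, 0.969, 0.248, -0.001]
wrist_force: [-0.3, 0.3, -0.3]
opening: 0.153
grasp_force: 59.3
```

Request:
send_rows([
  [[0,0,0,0,0,-0.95],[0,0,0,0,0,-0.95],[0,0,0,0,0,-0.95],[0,0,0,0,0,-0.95],[0,0,0,0,0,-0.95],[0,0,0,0,0,-0.95],[0,0,0,0,0,-1],[0,0,0,0,0,0]],
])

```text
time_s: 60.98
eef_pos: [0.5461, -0.1878, 0.3062]
eef_rot: [-0.002, 0.834, 0.552, -0.0]
wrist_force: [-0.8, 0.6, -0.9]
opening: 0.157
grasp_force: 59.3
```

Request:
send_rows([
  [[0.83,-0.257,0,0,0,0],[0.83,-0.257,0,0,0,0],[0.83,-0.257,0,0,0,0],[0,0,0,0,0,0],[0,0,0,0,0,0],[0,0,0,0,0,0],[0,0,0,0,0,0]],
])

```text
time_s: 61.57
eef_pos: [0.5546, -0.1114, 0.3072]
eef_rot: [-0.0, 0.835, 0.55, -0.0]
wrist_force: [-0.7, -0.3, -1.1]
opening: 0.153
grasp_force: 59.3
```

```bash
python3 held.py .5546 -.1099
```

```text
t 61.57 tcp [ 0.5546 -0.1114  0.3072] x [ 3.940e-01  9.191e-01 -1.000e-04] z [-4.e-04  1.e-04 -1.e+00] op 0.153 F [-0.7 -0.3 -1.1] grip 59.3 q6 -0.0
handle 1990 x [0.0062 0.0111 0.0217] y [-0.0191 -0.0005  0.0185]
blade 28 x [0.0061 0.0064 0.0067] y [-0.0023 -0.0008  0.0008]
yaw 66.79 tip z 0.0781
tool shift mm [ 1.6 -0.7  0. ]
end face n 409 x med 0.021 y [-0.0072  0.0058] slope deg -1.0
```

Same offsets as at the previous screw; descend and check.

Request:
send_rows([
  [[0.05,-0.01,0,0,0,0],[0,0,0.4,0,0,0],[0,0,0.4,0,0,0],[0,0,0,0,0,0],[0,0,0,0,0,0],[0,0,0.1,0,0,0],[0,0,0.1,0,0,0],[0,0,0.1,0,0,0]],
])

```text
time_s: 62.28
eef_pos: [0.5552, -0.1094, 0.2745]
eef_rot: [0.0, 0.834, 0.551, 0.0]
wrist_force: [-0.2, 0.1, -0.4]
opening: 0.155
grasp_force: 59.3
```

Request:
send_rows([
  [[0,0,0.1,0,0,0],[0,0,0,0,0,0],[0,0,0,0,0,0],[0,0,0,0,0,0]],
])

```text
time_s: 62.62
eef_pos: [0.5551, -0.1093, 0.2716]
eef_rot: [0.0, 0.834, 0.551, 0.0]
wrist_force: [0.5, 0.7, -1.0]
opening: 0.153
grasp_force: 59.3
```

Request:
send_rows([
  [[0,0,0.1,0,0,0],[0,0,0,0,0,0],[0,0,0,0,0,0.6],[0,0,0,0,0,0.6],[0,0,0,0,0,0.6],[0,0,0,0,0,0.6],[0,0,0,0,0,0.6],[0,0,0,0,0,0.6]],
])

```text
time_s: 63.28
eef_pos: [0.5552, -0.1096, 0.2687]
eef_rot: [0.001, 0.92, 0.392, 0.0]
wrist_force: [1.0, -1.0, -0.5]
opening: 0.154
grasp_force: 59.4
```

Request:
send_rows([
  [[0,0,0,0,0,0.6],[0,0,0,0,0,0.6],[0,0,0,0,0,0.6],[0,0,0,0,0,0.6],[0,0,0,0,0,0.6],[0,0,0,0,0,0.6],[0,0,0,0,0,0.6],[0,0,0,0,0,0.6]],
])

```text
time_s: 63.95
eef_pos: [0.5552, -0.1096, 0.2687]
eef_rot: [0.0, 0.987, 0.162, 0.0]
wrist_force: [1.0, -1.7, 0.1]
opening: 0.154
grasp_force: 59.4
```

Request:
send_rows([
  [[0,0,0,0,0,0.6],[0,0,0,0,0,0.6],[0,0,0,0,0,0.6],[0,0,0,0,0,0.6],[0,0,0,0,0,0.6],[0,0,0,0,0,0.6],[0,0,0,0,0,0.6],[0,0,0,0,0,0.6]],
])

```text
time_s: 64.62
eef_pos: [0.5552, -0.1096, 0.2687]
eef_rot: [0.0, 0.997, -0.077, 0.001]
wrist_force: [-0.1, -1.5, 0.1]
opening: 0.153
grasp_force: 59.4
```

Request:
send_rows([
  [[0,0,0,0,0,0.3],[0,0,0,0,0,0.3],[0,0,0,0,0,0.3],[0,0,0,0,0,0.3],[0,0,0,0,0,0.3],[0,0,0,0,0,0.3],[0,0,0,0,0,0.3],[0,0,0,0,0,0.3]],
])

```text
time_s: 65.28
eef_pos: [0.5552, -0.1096, 0.2687]
eef_rot: [0.0, 0.981, -0.195, 0.001]
wrist_force: [0.7, -1.1, 0.0]
opening: 0.153
grasp_force: 59.4
```

Request:
send_rows([
  [[0,0,0,0,0,0.1],[0,0,0,0,0,0],[0,0,0,0,0,0],[0,0,0,0,0,0]],
])

```text
time_s: 65.62
eef_pos: [0.5552, -0.1096, 0.2687]
eef_rot: [0.0, 0.98, -0.199, 0.0]
wrist_force: [0.6, -3.0, -0.0]
opening: 0.16
grasp_force: 59.5
```

```bash
python3 tab.py 2>/dev/null
```

```text
t 65.62 tcp [ 0.5552 -0.1096  0.2687] x [ 9.205e-01 -3.908e-01  9.000e-04] z [ 7.e-04 -7.e-04 -1.e+00] op 0.16 F [ 0.6 -3.  -0. ] grip 59.5 q6 1.57
[-0.50613458 -0.17434917  0.1318421 ]
(np.int64(378), np.int64(364), np.float64(-3.7), (np.float64(-17.5), np.float64(11.6)))
(np.int64(332), np.int64(317), np.float64(-4.5), (np.float64(-17.2), np.float64(10.0)))
(np.int64(285), np.int64(281), np.float64(-6.8), (np.float64(-21.1), np.float64(7.3)))
```

Request:
send_rows([
  [[0,0,0,0,0,-0.5],[0,0,0,0,0,-0.5],[0,0,0,0,0,-0.5],[0,0,0,0,0,0],[0,0,-0.3,0,0,0],[0,0,-0.5,0,0,0],[0,0,-0.6,0,0,0],[0,0,0,0,0,0]],
])

```text
time_s: 66.33
eef_pos: [0.556, -0.1094, 0.3141]
eef_rot: [0.0, 0.992, -0.126, 0.002]
wrist_force: [1.2, -1.1, 1.1]
opening: 0.156
grasp_force: 59.3
```

Request:
send_rows([
  [[0,0,0,0,0,0.9],[-0.35,0.9,0,0,0,0],[-0.35,0.9,0,0,0,0],[-0.35,0.9,0,0,0,0],[-0.35,0.9,0,0,0,0],[-0.35,0.9,0,0,0,0],[0,0,0,0,0,0],[0,0,0,0,0,0]],
])

```text
time_s: 67.0
eef_pos: [0.4594, -0.2196, 0.31]
eef_rot: [-0.0, 0.985, -0.172, -0.0]
wrist_force: [0.6, 0.5, -0.5]
opening: 0.155
grasp_force: 59.4
```

Request:
send_rows([
  [[0,0,0,0,0,0],[0,0,0,0,0,0],[0,0,0,0,0,0]],
])

```text
time_s: 67.25
eef_pos: [0.4608, -0.218, 0.3103]
eef_rot: [-0.0, 0.986, -0.17, -0.0]
wrist_force: [0.7, -0.4, 0.2]
opening: 0.153
grasp_force: 59.4
```

```bash
python3 held.py .4243 -.3186
python3 - <<'E'
import screws
from rel import *
c=dict(np.load("wh.npz")); screws.screws(c)
for k in (1,0,-1):
    m=np.array([.5911,-.194])+k*.08*np.array([.1048,.9945])
    try: print(flange_center(c,m,.033))
    except Exception as e: print("unseen")
E
```

```text
t 67.25 tcp [ 0.4608 -0.218   0.3103] x [ 9.424e-01 -3.344e-01 -3.000e-04] z [-1.e-04  4.e-04 -1.e+00] op 0.153 F [ 0.7 -0.4  0.2] grip 59.4 q6 1.24
handle 1980 x [0.0057 0.0106 0.0211] y [-0.0189 -0.      0.019 ]
blade 28 x [0.0055 0.0058 0.0063] y [-0.0015 -0.0002  0.0016]
yaw -19.53 tip z 0.0811
tool shift mm [ -0.7 107.   -0. ]
end face n 401 x med 0.0205 y [-0.0064  0.0067] slope deg 0.0
screw 1 nominal [ 0.5547 -0.1097] fit [ 0.5547 -0.1107] slot deg 174.5 cost 195.8 1299 tab deg -6.530271896409111 370
screw 0 nominal [ 0.5463 -0.1893] fit [ 0.5464 -0.1895] slot deg 174.4 cost 156.5 1421 tab deg -6.258424483719974 379
screw -1 nominal [ 0.538  -0.2688] fit [ 0.5379 -0.2686] slot deg 173.7 cost 158.8 1535 tab deg -6.1644214472428756 408
(array([ 0.60046535, -0.11571015]), np.float64(0.033022725232921935), 403, np.int64(204))
(array([ 0.58974527, -0.19392478]), np.float64(0.033022311939662555), 393, np.int64(215))
(array([ 0.58438261, -0.27403039]), np.float64(0.03286368860580849), 298, np.int64(142))
```

Request:
send_rows([
  [[0,0.89,0,0,0,0],[0,0.89,0,0,0,0],[0,0.89,0,0,0,0],[0,0.89,0,0,0,0],[0,0,0,0,0,0],[0,0,0,0,0,0],[0,0,0,0,0,0],[0,0,0,0,0,0]],
])

```text
time_s: 67.97
eef_pos: [0.4248, -0.3184, 0.3102]
eef_rot: [-0.0, 0.986, -0.17, -0.0]
wrist_force: [0.2, -0.0, -0.0]
opening: 0.155
grasp_force: 59.4
```

```bash
python3 held.py .4243 -.3186
python3 - <<'E'
from rel import *
c=dict(np.load("wh.npz")); P=cloud(c); q=(.4243,-.3186)
w=(abs(P[...,2]-.05)<.003)&(np.hypot(P[...,0]-q[0],P[...,1]-q[1])<.045); m=cv2.morphologyEx(w.astype(np.uint8),cv2.MORPH_OPEN,np.ones((3,3))); w=m>0
print(w.sum(),cv2.minAreaRect((P[w][:,:2]*1000).astype(np.float32)))
E
```

```text
t 67.97 tcp [ 0.4248 -0.3184  0.3102] x [ 9.424e-01 -3.343e-01 -5.000e-04] z [-3.e-04  8.e-04 -1.e+00] op 0.155 F [ 0.2 -0.  -0. ] grip 59.4 q6 1.04
handle 1988 x [0.0057 0.0105 0.021 ] y [-0.0189 -0.      0.019 ]
blade 27 x [0.0053 0.0057 0.0063] y [-0.0015 -0.0002  0.0017]
yaw -19.52 tip z 0.0811
tool shift mm [-0.4  0.4 -0. ]
end face n 409 x med 0.0205 y [-0.0063  0.0067] slope deg 0.0
5096 ((424.0848388671875, -318.58599853515625), (60.137020111083984, 60.61908721923828), 70.28453063964844)
```

Request:
send_rows([
  [[0,0,0.4,0,0,0],[0,0,0.4,0,0,0],[0,0,0,0,0,0],[0,0,0.2,0,0,0],[0,0,0.2,0,0,0],[0,0,0.2,0,0,0],[0,0,0,0,0,0],[0,0,0,0,0,0]],
])

```text
time_s: 68.68
eef_pos: [0.4243, -0.3194, 0.268]
eef_rot: [-0.0, 0.985, -0.17, -0.0]
wrist_force: [0.2, -0.7, -1.0]
opening: 0.153
grasp_force: 59.4
```

Request:
send_rows([
  [[0,0,0.2,0,0,0],[0,0,0.2,0,0,0],[0,0,0,0,0,0],[0,0,0,0,0,0]],
])

```text
time_s: 69.02
eef_pos: [0.4242, -0.3193, 0.2559]
eef_rot: [-0.0, 0.985, -0.17, -0.0]
wrist_force: [-0.4, 0.2, -1.4]
opening: 0.149
grasp_force: 59.4
```

Request:
send_rows([
  [[0,0,0.2,0,0,0],[0,0,0.2,0,0,0],[0,0,0.15,0,0,0],[0,0,0.1,0,0,0],[0,0,0,0,0,0],[0,0,0,0,0,0],[0,0,0,0,0,0]],
])

```text
time_s: 69.6
eef_pos: [0.4244, -0.3195, 0.2368]
eef_rot: [-0.0, 0.985, -0.17, -0.0]
wrist_force: [0.1, -0.3, 0.7]
opening: 0.156
grasp_force: 59.4
```

Request:
send_rows([
  [[0,0,0,0,0,0],[0,0,0,0,0,0],[0,0,0,0,0,0],[0,0,0,0,0,0],[0,0,0,0,0,0]],
], jaw=0.45)

```text
time_s: 70.02
eef_pos: [0.4244, -0.3195, 0.2371]
eef_rot: [0.0, 0.985, -0.17, 0.0]
wrist_force: [0.6, 0.9, -0.2]
opening: 0.447
grasp_force: 0.0
```

Request:
send_rows([
  [[0,0,-0.2,0,0,0],[0,0,-0.5,0,0,0],[0,0,-0.8,0,0,0],[0,0,-0.8,0,0,0],[0,0,-0.8,0,0,0],[0,0,0,0,0,0],[0,0,0,0,0,0],[0,0,0,0,0,0]],
])

```text
time_s: 70.68
eef_pos: [0.4242, -0.3193, 0.3298]
eef_rot: [-0.0, 0.985, -0.17, -0.0]
wrist_force: [0.0, 0.9, 0.1]
opening: 0.451
grasp_force: 0.0
```

```bash
python3 key.py
python3 - <<'E'
from rel import *
c=imaging.camera("top"); P=cloud(c); print("posts/top")
for k in (1,0,-1):
    m=np.array([.5911,-.194])+k*.08*np.array([.1048,.9945]); print(k,coltop(c,m,.088))
for n in ("tin","mug","can"): print(n,[(np.round(r["centre"]),round(r["confidence"],2),at_depth(c,r["centre"]).round(3)) for r in models.recognise(c,n)][:1])
cv2.imwrite("pics/end.png",cv2.resize(c["image"][60:340,190:470],None,fx=2.14,fy=2.14,interpolation=cv2.INTER_CUBIC))
E
```

```text
t 70.68 tcp [ 0.4242 -0.3193  0.3298] x [ 9.420e-01 -3.356e-01 -2.000e-04] z [-1.e-04  2.e-04 -1.e+00] op 0.451 F [0.  0.9 0.1] grip 0.0 q6 1.04
1245 ((423.7941589355469, -319.62603759765625), (13.694995880126953, 43.09280014038086), 70.06167602539062) 0.0948 bgr [47. 46. 46.]
4282 ((424.2583923339844, -318.6401672363281), (60.14433670043945, 59.99581527709961), 70.32341766357422) 0.0503 bgr [131. 132. 131.]
posts/top
1 [ 0.60060278 -0.11346398  0.08819705]
0 [ 0.58996478 -0.19450903  0.0871663 ]
-1 [ 0.58322182 -0.27495307  0.08805135]
tin [(array([436., 278.]), 0.77, array([ 0.286, -0.376,  0.037]))]
mug [(array([344.,  98.]), 0.6, array([ 0.777, -0.142,  0.007]))]
can [(array([232., 251.]), 0.81, array([0.363, 0.141, 0.111]))]
```

View pics/end.png

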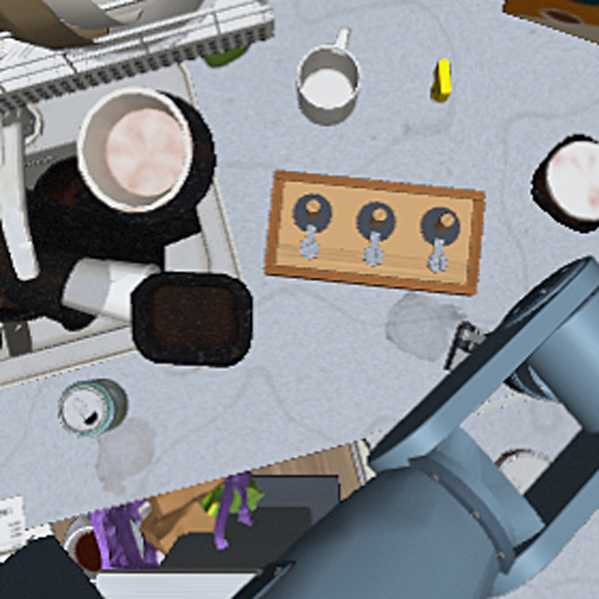

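The final picture shows three posts in the board with their tabs pointing at them, at about (313,213), (377,218) and (440,226). The mug and can are unmoved, the key is back in its stand with its top at 95 mm, and the tin is partly hidden by the arm but was never approached.

```bash
python3 -c "
from bench import ctrl
print(ctrl.hand_in())"
```

```text
the job is handed in; nothing more can be done
None
```

All three posts are fully home, all three clamp screws are turned to their stops, the key is back upright in its stand, the tin, mug and can were not touched, and the job is handed in at about 71 s of the 210 s.

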